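# Free a filter carrier by springing back its retaining bar with a fork

## Task

Take the forked spreader from its holder, straddle the spring bar between the lug and the collar, push the collar gently sideways until the bar is fully back, then lower the fork all the way down so that its thick part stays wedged upright between lug and collar by itself. With the bar held back like this, lift the filter carrier straight out of the mount and set it gently down, upright, in the tray. Leave the fork standing in the mount, do not force or wrench anything, and do not disturb the other things on the bench.

Things in the scene. Friction and masses are not known exactly. Their poses are not given: they have to be found in the camera images.
- mount: Aluminium filter mount fixed to the bench; base plate 70 (x) by 210 (y) mm, 10 mm thick. Origin on the underside. Its y runs along the spring bar, whose axis is at x = 0, 45 mm above the bench. The filter carrier lies at the -y end between two low ribs (top 19 mm above the bench), locked by the bar; two lugs carrying the bar stand at the +y end.
- spring_bar (a joint): How far the 6 mm bar is pressed back along mount +y (m): 0 at rest, hard stop at 0.015. At rest its end sticks 1.5 to 11.5 mm into the carrier's end block. Pushing the collar takes about 3 N to start, 5 N at the stop. The fork fully down holds it about 0.013 back.
- fork: Steel forked spreader, 98 mm tall, upright, tips down. Origin midway between the tips at their level, under the handle's centre; z up. Handle 20 (x) by 18 (y) mm from z 56 to 98 mm, hilt 40 by 23 mm below it (z 50 to 56). In use its axes are parallel to the mount's, flat +y face towards the collar; fully down, its tips stand on the mount's base plate, 10 mm above the bench.
- rack: Grey plastic holder block of the fork, fixed, 60 by 50 mm, 54 mm high, with a pocket 28 by 30 mm from above; the fork's hilt rests on its top, so the fork's origin is 4 mm above the bench. Origin centre of underside.
- carrier: Black filter carrier, 106 (y) by 22 mm, about 140 g. Origin under its middle, 10 mm above the bench in the mount. A round filter, 38 mm, stands at y = -38 mm; a grip tab 12 (x) by 20 (y) mm at y = 5 rises to z = 60, near the centre of mass; the block at the +y end, 48 mm high, has the bar's 9 mm hole, 35 mm up. It lifts straight up once the bar is back.
- tray: White plastic tray, fixed, 130 (x) by 190 (y) mm outside, wall 4 mm thick and 18 mm high, floor about 4 mm above the bench. Origin centre of underside.
- lens_post: Bystander: small lens on a post, 42 mm foot, 90 mm tall. Leave alone.
- cleaner: Bystander: amber bottle, 40 mm diameter, 75 mm tall. Leave alone.
- driver: Bystander: screwdriver lying on the bench, about 160 mm long. Leave alone.
- gap (a point): Middle of the gap, on the bar axis, between the inner lug (34 mm wide, top 58 mm over the bench, face 5 mm to -y) and the bar's collar (a plate 24 wide, 26 high, 5 thick, face 5 mm to +y). The outer lug, 60 mm up, begins 39 mm to +y. Nominal place: lugs and bar are clamped as one group and really stand up to 5 mm either way along y (unmeasured, steady): feel or look for the gap.
- fork_tips (a point): On the fork, midway between the two tips. Tines 6 mm wide (x) with a 10 mm slot between, 44 mm deep. Up to 22 mm above the tips they are 7 mm thick: y -3.5 to +3.5 mm of here, 8.5 mm to +y of the fork's origin. The +y face is flat all the way up; on the -y side they step out at 22 mm up (2 mm bevel) to 23 mm thick, which has 2 mm to spare between lug and collar with the bar at its stop.
Mind the look-alikes: they are no part of the job. Of the things that look like the tray, take the one that is farthest to the robot's right at the start.

How it is judged:
By the outcome, as a careful person would: the job done as asked, in the order asked, and still so for the second after the job is handed in, with the robot touching nothing.
It also fails if it takes over 72 s, if anything falls off the work surface, if the arm or the gripper's body presses on something with over 40 N, if the wrist force passes 120 N, or if a joint passes its speed limit or range.

## Robot

A 7-joint arm with a two-finger parallel gripper is mounted at the origin on the work surface. World frame = base frame: x ahead of the robot, y to its left, z up, the work surface at z = 0. Lengths are in m, angles in rad, forces in N, time in s.
With the tool pointing down it reaches from about 0.4 to 0.85 m from the base axis. Payload 10.4 kg.
Tool frame: the origin (TCP) lies between the finger pads; the fingertips stand ahead of it and the grasp point (between the pads) lies 6 mm ahead of it (finger_overhang is the z of the fingertips in the tool frame, in m); z points along the fingers, y is the direction in which the jaws open and shut (so a half turn about z gives the same grasp; the last joint's range is limited). The gripper opens to 85 mm and grips with 20 to 120 N. Pads are 22 mm wide; open, the fingers measure 114 mm over their backs; the gripper's body (76 mm by 85 mm) begins 54 mm behind the grasp point. The pads swing forward as they close: fully open they stand 13 mm farther back than shut.
Start: joints at [-0.023, 0.332, -0.065, 1.46, 0.022, 1.35, -0.088], TCP at [0.625, 0, 0.256] pointing down, gripper open.
Joint ranges: [-2.6, 2.6], [-0.5, 2.12], [-1.47, 1.34], [0.16, 2.42], [-1.27, 4.41], [0.06, 2.06], [-2.6, 2.6]. Speed limits (rad/s): [2.22, 2.22, 2.79, 2.79, 3.14, 3.14, 3.14].

## Interface

Orientations are given as a unit quaternion [x, y, z, w].
In Python, from workcell import * gives the robot as it stands.
- The arm moves only by the shell command python3 -m creep 'ROWS' [FORCE]. ROWS is JSON, a list of rows, each a list of 7 numbers: the turn, a rotation vector about the tool's x, y, z in rad, then the shift along the tool's x, y, z in mm, then the closure in counts, from 0 (fully open) to 255 (shut). In form: [[wx, wy, wz, dx, dy, dz, claw], ...]. A call has 1 to 8 rows; each row shifts and turns the commanded pose from where the row before left it, along the tool's axes as they then stand; what a row does not reach is not made up. A row lasts 1/10 s, in which the tool goes at most 50 mm and 8.59 degrees, less where a joint would pass 70% of its speed; a pose out of reach is approached as far as the arm can. A call is refused whole if a number of a shift passes 50 or a number of a turn 0.15, either way. A call with a gripper value outside its range is refused whole. The fingers move at their own pace and stop on an object; FORCE is the grip in N (left out, the last holds). Time passes only in rows, so rows that do not move let the fingers close. It gives the time, the measured TCP pose, the force and the opening at its end, in the units of the state.
- get_obs(): the state, without advancing time (a new reading comes with each control period).
- camera(name): name is "scene" or "side" or "wrist"; returns (picture, depth): 420x560x3 uint8, blue, green, red; 420x560 float32, m along the optical axis (not along the pixel's ray), 0 where there is no reading.
- camera_model(name): a dict with "camera_matrix" (3x3 intrinsics, pixels), "R" (3x3) and "t" (3): a world point X has camera coordinates R X + t; the wrist camera has in their place "mount" (4x4, takes a point from camera to tool coordinates, whose origin is the TCP and whose axes are the flange's). Camera axes: x right, y down, z forward; pixel columns grow to the right and rows downward; lengths in m; the calibration is good to about 2 mm. The wrist camera is an equidistant fisheye: a pixel r from the principal point sees the ray r / f radians off the axis. A picture is of the moment at which its call begins: read the wrist's pose just before it. camera_model takes no time and is no camera call.
- hand_in(): hands the job in, once; it reports no verdict.
The state is a dict: "clock": time; "joint_pos": joint angles; "joint_velocities": joint speeds; "tau": joint torques, N m; "position": TCP position; "ee_rot": TCP orientation; "ft_force": force on the tool from outside, world axes, zero at the start; "torque": the same for the moment, N m; "grip_width": opening from 0.0 (shut) to 1.0 (fully open).
Only numpy, scipy, OpenCV 4.12 (cv2) and the standard library are available. Lean on these libraries where they do the work, as an engineer would, in place of code of your own. Each camera call takes 0.05 s, during which the arm holds its last target.

## Working session

There is one attempt and no reset: what is moved stays moved. The work goes in short steps, Python scripts to look and compute and a shell command to move; the robot and the scene stay as the last step left them, time stands still between calls to the robot, and variables do not carry over. Pictures are saved under pics/ and viewed, and the job is handed in when it is done.

```bash
ls; mkdir -p pics
python3 - <<'E'
from workcell import *
import cv2,numpy as np
o=get_obs();print(o)
for n in ["scene","side","wrist"]:
    p,d=camera(n);cv2.imwrite(f"pics/{n}0.png",p);np.save(f"pics/{n}0.npy",d)
    m=camera_model(n);print(n,{k:np.round(v,4).tolist() if not isinstance(v,str) else v for k,v in m.items()})
E
```

```text
pics
{'clock': 0.0, 'joint_pos': array([-0.02260516,  0.33284441, -0.06471917,  1.46098188,  0.02160402,
        1.34989612, -0.08851243]), 'joint_velocities': array([-0.0005866 , -0.00254474,  0.00096395,  0.00253249,  0.00116249,
       -0.00143329,  0.00058623]), 'tau': array([ 4.98105128e-04, -6.25449800e+01,  4.97091911e-02, -3.91610491e+01,
        1.63588714e-02,  9.83294769e-03, -6.01235030e-06]), 'position': array([6.24643363e-01, 8.54546612e-06, 2.55513742e-01]), 'ee_rot': array([ 7.07094726e-01,  7.07118472e-01, -5.29892706e-04, -4.82946618e-04]), 'ft_force': array([-0.14901195,  0.49543535,  0.51655067]), 'torque': array([ 0.01557757, -0.02338103,  0.03342723]), 'grip_width': 0.9969023293869806}
scene {'camera_matrix': [[448.9211, 0.0, 277.3869], [0.0, 448.9211, 205.7021], [0.0, 0.0, 1.0]], 'R': [[0.7318, 0.6813, -0.0154], [0.4834, -0.5348, -0.693], [-0.4804, 0.4997, -0.7207]], 't': [-0.3934, -0.1702, 1.3349]}
side {'camera_matrix': [[523.5906, 0.0, 287.8779], [0.0, 523.5906, 200.5439], [0.0, 0.0, 1.0]], 'R': [[-0.951, -0.3091, -0.0018], [-0.2315, 0.716, -0.6586], [0.2049, -0.6259, -0.7525]], 't': [0.4515, 0.1178, 1.2291]}
wrist {'camera_matrix': [[325.1923, 0.0, 281.0392], [0.0, 325.1923, 206.2532], [0.0, 0.0, 1.0]], 'mount': [[-0.0005, -0.9587, -0.2845, 0.0727], [1.0, -0.0004, -0.0003, -0.001], [0.0002, -0.2845, 0.9587, -0.1185], [0.0, 0.0, 0.0, 1.0]]}
```

View pics/scene0.png

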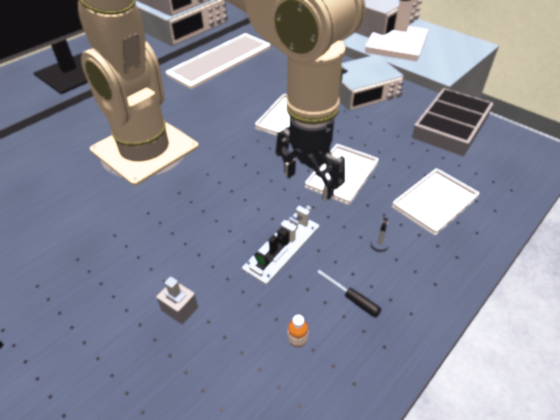

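View pics/side0.png

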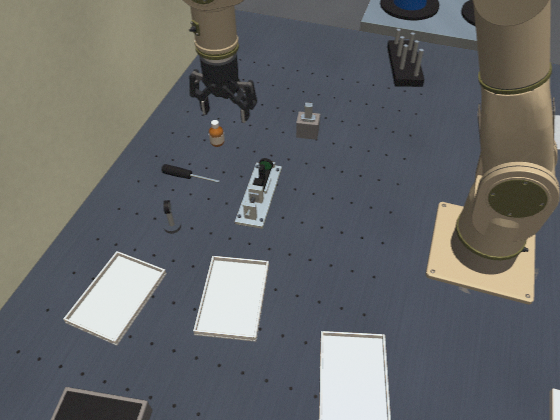

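View pics/wrist0.png

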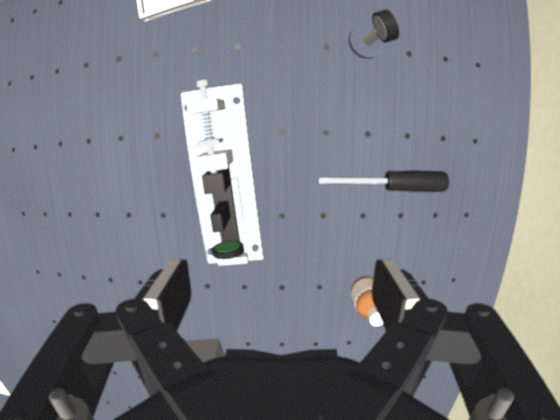

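```bash
cat > h.py <<'E'
from workcell import *
import cv2,numpy as np
from scipy.spatial.transform import Rotation as Rot
def ray(n,uv,pose=None):
    m=camera_model(n);K=np.array(m["camera_matrix"]);uv=np.atleast_2d(np.asarray(uv,float))
    x=(uv[:,0]-K[0,2])/K[0,0];y=(uv[:,1]-K[1,2])/K[1,1]
    if n!="wrist":
        R=np.array(m["R"]);t=np.array(m["t"]);d=np.c_[x,y,np.ones_like(x)]
        return -R.T@t, d@R
    r=np.hypot(x,y);s=np.where(r>1e-9,np.sin(r)/np.maximum(r,1e-9),1)
    d=np.c_[x*s,y*s,np.cos(r)]
    M=np.array(m["mount"]);p,q=pose;R=Rot.from_quat(q).as_matrix()
    return np.asarray(p)+R@M[:3,3], d@M[:3,:3].T@R.T
def onz(n,uv,z,pose=None):
    c,d=ray(n,uv,pose);s=(z-c[2])/d[:,2];return c+d*s[:,None]
def proj(n,X,pose=None):
    m=camera_model(n);K=np.array(m["camera_matrix"]);X=np.atleast_2d(X)
    if n!="wrist":
        c=X@np.array(m["R"]).T+np.array(m["t"]);a=c[:,:2]/c[:,2:]
    else:
        M=np.array(m["mount"]);p,q=pose;R=Rot.from_quat(q).as_matrix()
        c=((X-p)@R-M[:3,3])@M[:3,:3];r=np.hypot(c[:,0],c[:,1]);th=np.arctan2(r,c[:,2]);a=c[:,:2]/np.maximum(r,1e-9)[:,None]*th[:,None]
    return a*[K[0,0],K[1,1]]+[K[0,2],K[1,2]]
def pts(n,d):
    # world cloud from depth (scene/side)
    v,u=np.mgrid[:d.shape[0],:d.shape[1]]
    c,r=ray(n,np.c_[u.ravel(),v.ravel()]);
    if n=="wrist": raise ValueError
    return (c+r*d.ravel()[:,None]).reshape(*d.shape,3)
def shot(n,name):
    o=get_obs();p,d=camera(n);cv2.imwrite(f"pics/{name}.png",p);np.save(f"pics/{name}.npy",d)
    np.savez(f"pics/{name}_pose.npz",p=o["position"],q=o["ee_rot"]);return p,d,(o["position"],o["ee_rot"])
E
python3 - <<'E'
from h import *
p=cv2.imread("pics/side0.png");d=np.load("pics/side0.npy")
W=pts("side",d)
print("bench z",W[300,180],W[200,350])
hsv=cv2.cvtColor(p,cv2.COLOR_BGR2HSV)
m=((hsv[...,2]>170)&(hsv[...,1]<40)&(abs(W[...,2])<0.08)).astype(np.uint8)
n,l,s,c=cv2.connectedComponentsWithStats(m)
for i in range(1,n):
    if s[i,4]>150:
        k=l==i;a=W[k];cn=max(cv2.findContours(k.astype(np.uint8),0,2)[0],key=cv2.contourArea)
        P=onz("side",cn[:,0],0.018);r=cv2.minAreaRect((P[:,:2]*1000).astype(np.float32))
        print(i,s[i],"med z",np.median(a[:,2]).round(3),"rect@18mm",np.round(r[0],1),np.round(r[1],1),round(r[2],1))
for name,uv in dict(rack=(308,120),forktop=(309,106),bottle=(216,125),post=(168,205)).items(): print(name,W[uv[1],uv[0]].round(3))
E
```

```text
bench z [ 0.61369621  0.33617799 -0.00191623] [ 0.32773938 -0.0592587   0.0012843 ]
2 [554 115   6  34 159] med z 0.004 rect@18mm [-168.5 -477.8] [148.7  13.3] 89.2
8 [235 166  46  60 835] med z 0.012 rect@18mm [552.3   1.7] [ 68.1 206.7] 5.9
18 [  64  251  101   91 4270] med z 0.006 rect@18mm [746.3 373.3] [189.7 131. ] 84.7
19 [ 193  256   76   82 4417] med z 0.006 rect@18mm [503.9 297.1] [130.9 189.9] 11.6
22 [ 319  331   72   89 5671] med z 0.005 rect@18mm [213.9 391.1] [130.9 177. ] 14.7
30 [552 389   8  31 239] med z 0.018 rect@18mm [-157.4  331.3] [60.9 12.6] 89.2
rack [ 0.501 -0.263  0.057]
forktop [ 0.501 -0.268  0.102]
bottle [ 0.729 -0.151  0.07 ]
post [0.713 0.162 0.088]
```

Run:
```python
import cv2
a=cv2.imread("pics/scene0.png")[195:330,130:350];cv2.imwrite("pics/c1.png",cv2.resize(a,None,fx=3.5,fy=3.5,interpolation=2))
a=cv2.imread("pics/side0.png")[90:240,180:340];cv2.imwrite("pics/c2.png",cv2.resize(a,None,fx=4,fy=4,interpolation=2))
a=cv2.imread("pics/wrist0.png")[60:280,150:300];cv2.imwrite("pics/c3.png",cv2.resize(a,None,fx=2.7,fy=2.7,interpolation=2))
```

```text
(no output)
```

View pics/c1.png

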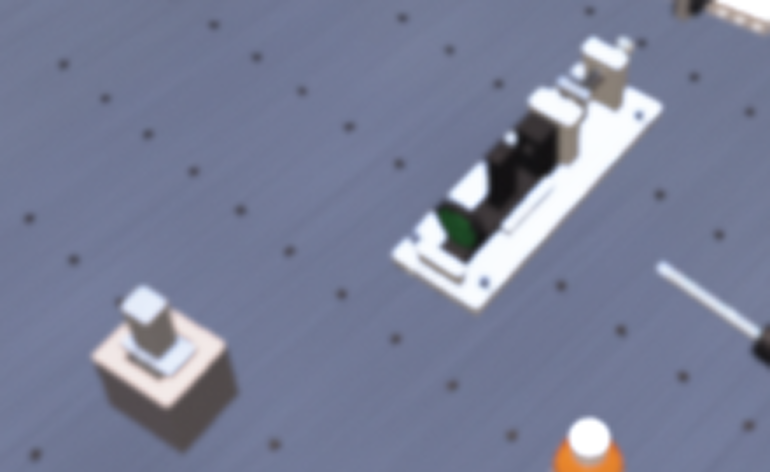

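View pics/c2.png

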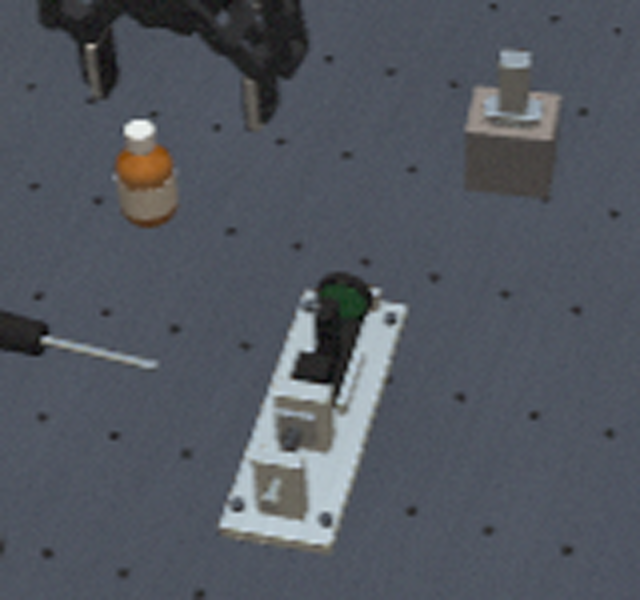

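View pics/c3.png

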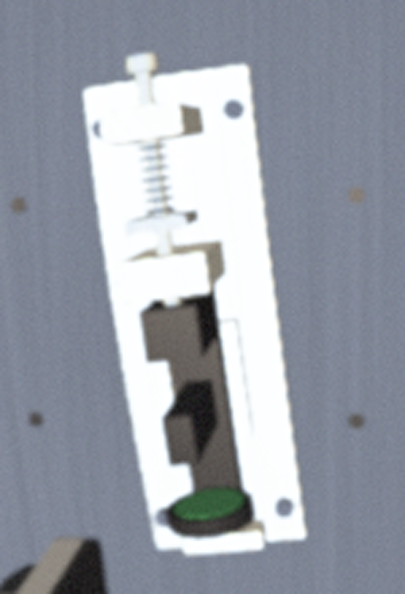

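Run:
```python
from h import *
for n in ["side","scene"]:
    p=cv2.imread(f"pics/{n}0.png");d=np.load(f"pics/{n}0.npy");W=pts(n,d)
    # depth-based slices
    def sel(c,r,z0,z1):
        return (np.hypot(W[...,0]-c[0],W[...,1]-c[1])<r)&(W[...,2]>z0)&(W[...,2]<z1)
    for nm,c,r,z0,z1,z in [("mount",(.552,.002),.13,.006,.016,.010),("racktop",(.50,-.265),.05,.048,.0575,.054),("handletop",(.50,-.265),.03,.096,.11,.102)]:
        k=sel(c,r,z0,z1).astype(np.uint8)
        if k.sum()<4: print(n,nm,"none");continue
        v,u=np.nonzero(k);P=onz(n,np.c_[u,v],z)
        rc=cv2.minAreaRect((P[:,:2]*1000).astype(np.float32))
        print(n,nm,k.sum(),np.round(rc[0],1),np.round(rc[1],1),round(rc[2],1))
o=get_obs();pose=(o["position"],o["ee_rot"])
p=cv2.imread("pics/wrist0.png");g=cv2.cvtColor(p,cv2.COLOR_BGR2GRAY)
m=(g>170).astype(np.uint8);n,l,s,c=cv2.connectedComponentsWithStats(cv2.morphologyEx(m,cv2.MORPH_CLOSE,np.ones((5,5))))
i=l[200,245] or l[110,225];k=(l==i).astype(np.uint8);print(s[i])
cn=cv2.findContours(k,0,2)[0][0];P=onz("wrist",cn[:,0],0.010,pose)
rc=cv2.minAreaRect((P[:,:2]*1000).astype(np.float32));print("wrist mount",rc)
# by hand: plate corners in wrist image from crop c3 (scale 2.7, offset 150,60)
cc=np.array([[83,90],[247,66],[305,540],[157,550]])/2.7+[150,60]
Q=onz("wrist",cc,0.010,pose)*1000;print(Q.round(1));
```

```text
side mount 1004 [545.1   4.2] [232.9 244.4] 38.3
side racktop 169 [ 504.3 -268.6] [60.6 60.7] 10.0
side handletop 46 [ 504.4 -268.9] [20.6 27.4] 7.9
scene mount 1038 [ 5.992e+02 -4.000e-01] [158.1 212.4] 6.1
scene racktop 400 [ 508.2 -272.1] [62.3 52.5] 8.9
scene handletop 94 [ 508.3 -272. ] [21.4 19.5] 9.0
[ 180   79   84  187 8523]
wrist mount ((554.4901733398438, 0.9356765747070312), (72.63851928710938, 226.56468200683594), 5.7988080978393555)
[[ 509.6   98.3   10. ]
 [ 579.7  104.9   10. ]
 [ 600.8 -105.    10. ]
 [ 530.7 -111.4   10. ]]
```

```bash
python3 -m creep '[[0,0,0,-35,-22,0,0],[0,0,0,-35,-22,0,0],[0,0,0,-35,-22,0,0],[0,0,0,-35,-22,0,0],[0,0,0,-35,-22,0,0],[0,0,0,-35,-22,0,0],[0,0,0,-35,-22,0,0],[0,0,0,-34,-24,0,0]]' && python3 -m creep '[[0,0,0.14,0,0,0,0],[0,0,0.14,0,0,0,0],[0,0,0.14,0,0,0,0],[0,0,0.14,0,0,0,0],[0,0,0.14,0,0,0,0],[0,0,0.14,0,0,0,0],[0,0,0.14,0,0,0,0],[0,0,0.14,0,0,0,0]]' && python3 -m creep '[[0,0,0.14,0,0,0,0],[0,0,0.14,0,0,0,0],[0,0,0.01,0,0,0,0],[0,0,0,0,0,0,0]]'
python3 - <<'E'
from h import *
p,d,pose=shot("wrist","w1");print(pose,Rot.from_quat(pose[1]).as_matrix().round(3),get_obs()["joint_pos"].round(2))
E
```

```text
clock: 0.95
position: [0.4459, -0.2802, 0.2562]
ee_rot: [0.707, 0.707, 0.0, 0.0]
ft_force: [0.3, -1.7, 0.1]
grip_width: 1.0
clock: 1.75
position: [0.4469, -0.2789, 0.2561]
ee_rot: [0.975, 0.221, -0.0, -0.0]
ft_force: [0.2, -0.8, -0.0]
grip_width: 1.003
clock: 2.15
position: [0.447, -0.2789, 0.2562]
ee_rot: [0.997, 0.082, -0.0, -0.0]
ft_force: [0.1, -0.3, -0.4]
grip_width: 0.999
(array([ 0.44695928, -0.27890398,  0.25619212]), array([ 9.96620829e-01,  8.21396045e-02, -6.86259245e-05, -6.67001734e-05])) [[ 0.987  0.164 -0.   ]
 [ 0.164 -0.987  0.   ]
 [-0.    -0.    -1.   ]] [ 0.28  0.11  0.21  1.73 -0.02  1.3  -0.91]
```

View pics/w1.png

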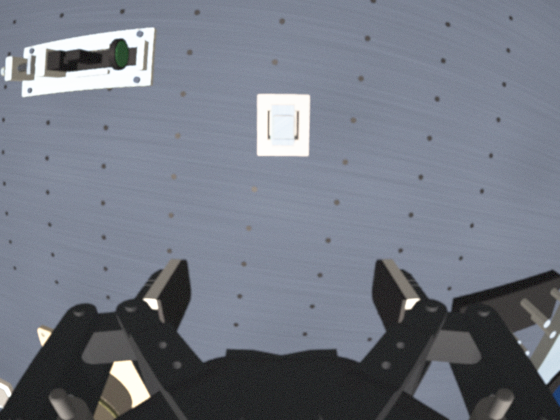

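Run:
```python
from h import *
p=cv2.imread("pics/w1.png");z=np.load("pics/w1_pose.npz");pose=(z["p"],z["q"])
cv2.imwrite("pics/c4.png",cv2.resize(p[85:165,245:325],None,fx=7,fy=7,interpolation=2))
m=(p.min(2)>120).astype(np.uint8);m=cv2.morphologyEx(m,cv2.MORPH_CLOSE,np.ones((9,9)))
n,l,s,c=cv2.connectedComponentsWithStats(m);i=l[105,265];k=(l==i).astype(np.uint8)
cn=cv2.findContours(k,0,2)[0][0];P=onz("wrist",cn[:,0],.054,pose);print(s[i],cv2.minAreaRect((P[:,:2]*1000).astype(np.float32)))
```

```text
[     0      0    560    409 173848] ((371.4493103027344, -64.99169921875), (623.7603759765625, 1286.175048828125), 30.116552352905273)
```

View pics/c4.png

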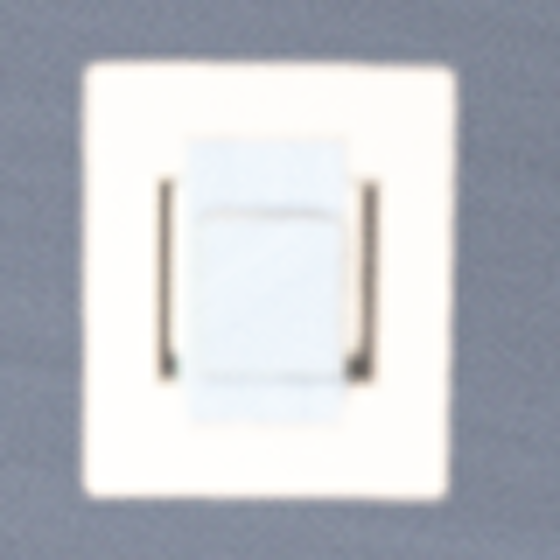

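Run:
```python
from h import *
z=np.load("pics/w1_pose.npz");pose=(z["p"],z["q"])
f=lambda a,h:onz("wrist",np.array(a)/7+[245-.43,85-.43],h,pose)*1000
r=f([(85,65),(457,67),(447,498),(87,498)],.054);print(r.round(1));c=r[:,:2].mean(0);print("rack",c)
e=(r[0]+r[1]-r[2]-r[3])[:2];print(np.degrees(np.arctan2(e[1],e[0])),np.linalg.norm(e)/2,np.linalg.norm(r[0]-r[1]))
u=e/np.linalg.norm(e);v=np.array([-u[1],u[0]])
def loc(a,h):
    q=f(a,h)[:,:2]-c;return np.c_[q@u,q@v].round(1)
print("handle",loc([(197,215),(342,215),(345,380),(203,378)],.102))
print("hilt",loc([(185,140),(350,138),(345,425),(190,422)],.060))
print("pocket",loc([(160,182),(378,182),(374,380),(162,380)],.054))
```

```text
[[ 531.7 -240.3   54. ]
 [ 539.9 -291.2   54. ]
 [ 479.4 -300.4   54. ]
 [ 471.  -250.1   54. ]]
rack [ 505.49179924 -270.50941695]
8.910298679696607 61.2821213446234 51.5683991048736
handle [[ 9.8  8.9]
 [10.  -8.3]
 [-9.9 -8.9]
 [-9.8  8. ]]
hilt [[ 19.7  11.7]
 [ 20.2 -10.8]
 [-19.6 -10.6]
 [-19.4  10.8]]
pocket [[ 14.   15.3]
 [ 14.3 -15. ]
 [-13.7 -14.9]
 [-14.   14.9]]
```

```bash
python3 -c "
import workcell;print([ (k,getattr(workcell,k)) for k in dir(workcell) if not k.startswith('_') and not callable(getattr(workcell,k))])"
python3 -m creep '[[0,0,0.01,30,0.4,0,0],[0,0,0,29,0.4,0,0],[0,0,0,0,0,30,0],[0,0,0,0,0,30,0],[0,0,0,0,0,30,0],[0,0,0,0,0,0,0],[0,0,0,0,0,0,0]]' 60
python3 - <<'E'
from h import *
p,d,pose=shot("wrist","w2");print(pose)
E
```

```text
[('finger_overhang', 0.025)]
clock: 2.9
position: [0.5055, -0.2707, 0.1669]
ee_rot: [0.997, 0.076, -0.0, -0.0]
ft_force: [0.4, -0.8, 1.1]
grip_width: 1.0
(array([ 0.50547643, -0.27074999,  0.16693003]), array([ 9.97104835e-01,  7.60390273e-02, -1.10767211e-04, -4.49193071e-05]))
```

View pics/w2.png

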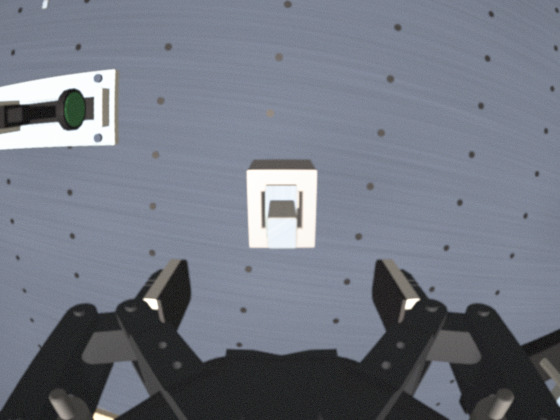

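```bash
python3 -m creep '[[0,0,0,0,0,25,0],[0,0,0,0,0,25,0],[0,0,0,0,0,20,0],[0,0,0,0,0,7,0],[0,0,0,0,0,0,255],[0,0,0,0,0,0,255],[0,0,0,0,0,0,255],[0,0,0,0,0,0,255]]' 80
python3 -m creep '[[0,0,0,0,0,0,255],[0,0,0,0,0,0,255],[0,0,0,0,0,0,255],[0,0,0,0,0,0,255]]' 80
```

```text
clock: 3.75
position: [0.506, -0.2709, 0.0904]
ee_rot: [0.997, 0.075, 0.001, 0.0]
ft_force: [0.7, 0.3, -0.6]
grip_width: 0.327
clock: 4.15
position: [0.5059, -0.2708, 0.0902]
ee_rot: [0.997, 0.075, 0.001, 0.0]
ft_force: [-1.4, -0.3, 7.3]
grip_width: 0.198
```

```bash
python3 -m creep '[[0,0,0,0,0,-5,255],[0,0,0,0,0,-10,255],[0,0,0,0,0,-25,255],[0,0,0,0,0,-30,255],[0,0,0,0,0,-35,255],[0,0,0,0,0,-25,255],[0,0,0,0,0,0,255],[0,0,0,0,0,0,255]]' 80
python3 - <<'E'
from h import *
p,d,pose=shot("side","s3");cv2.imwrite("pics/c5.png",cv2.resize(p[0:150,230:390],None,fx=5,fy=4,interpolation=2))
p,d,_=shot("scene","n3");cv2.imwrite("pics/c6.png",cv2.resize(p[170:330,110:270],None,fx=4,fy=4,interpolation=2))
print(pose,get_obs()["joint_pos"].round(2))
E
```

```text
clock: 4.95
position: [0.5054, -0.2706, 0.2198]
ee_rot: [0.997, 0.075, 0.0, 0.0]
ft_force: [-0.1, -0.2, -1.6]
grip_width: 0.198
(array([ 0.50544805, -0.27059324,  0.21976731]), array([9.97158036e-01, 7.53369316e-02, 4.25580357e-04, 1.32310267e-04])) [ 0.25  0.24  0.19  1.67 -0.05  1.24 -0.97]
```

View pics/c5.png

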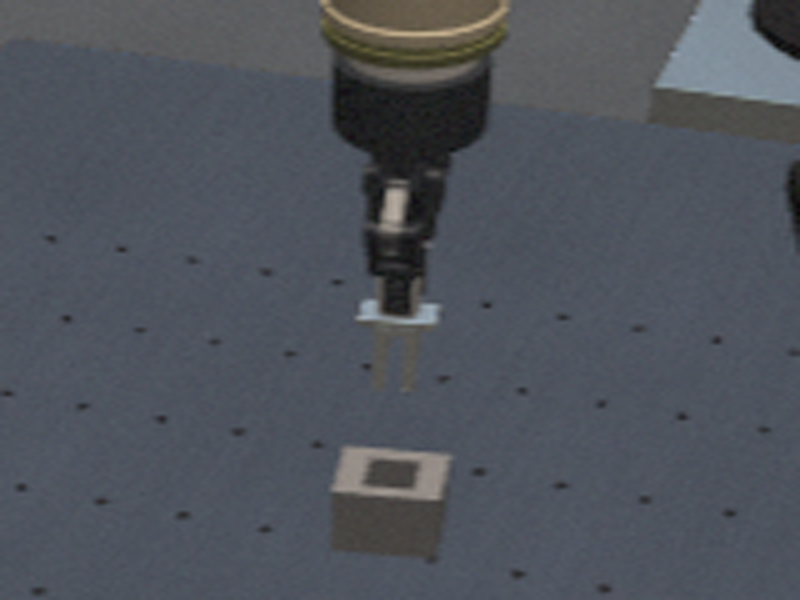

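View pics/c6.png

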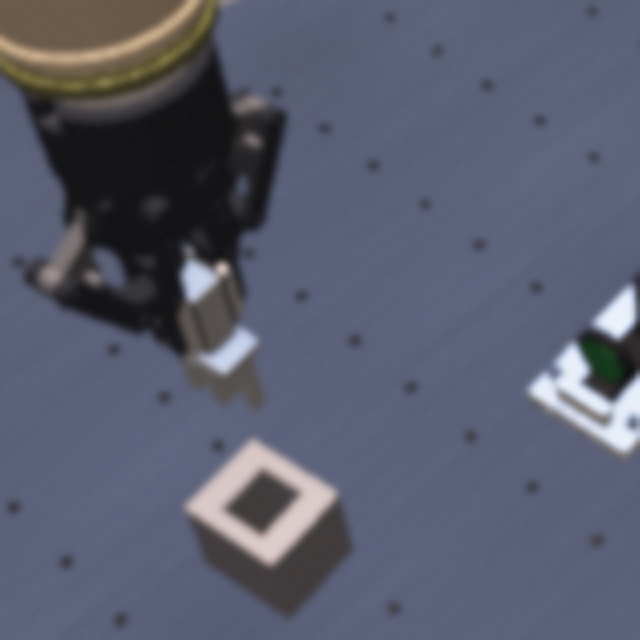

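Run:
```python
from h import *
# fork origin: tips at TCP z -0.090 + 0.004 => 
o=np.array([.5055,-.2706,.2198-.0902+.004]);a=np.radians(8.7);u=np.array([np.cos(a),np.sin(a),0]);v=np.array([-np.sin(a),np.cos(a),0]);z=np.array([0,0,1])
for n,f,off,sc in [("side","s3",(230,0),(5,4)),("scene","n3",(110,170),(4,4))]:
    im=cv2.imread(f"pics/{n and f}.png")
    if n=="side": c=im[0:150,230:390]
    else: c=im[170:330,110:270]
    c=cv2.resize(c,None,fx=sc[0],fy=sc[1],interpolation=2)
    for s,col in [(1,(0,255,0)),(-1,(0,0,255))]:
        for xs in (-11,-5,5,11):
            for y,zz in [(5,0),(12,0),(5,22),(12,22),(12,50)]:
                P=o+(s*xs*u+s*y*v+zz*z)/1000
                q=(proj(n,P)[0]-off+.5)*sc
                cv2.circle(c,tuple(int(k) for k in q),2,col,-1)
    cv2.imwrite(f"pics/{f}_ov.png",c)
```

```text
(no output)
```

View pics/n3_ov.png

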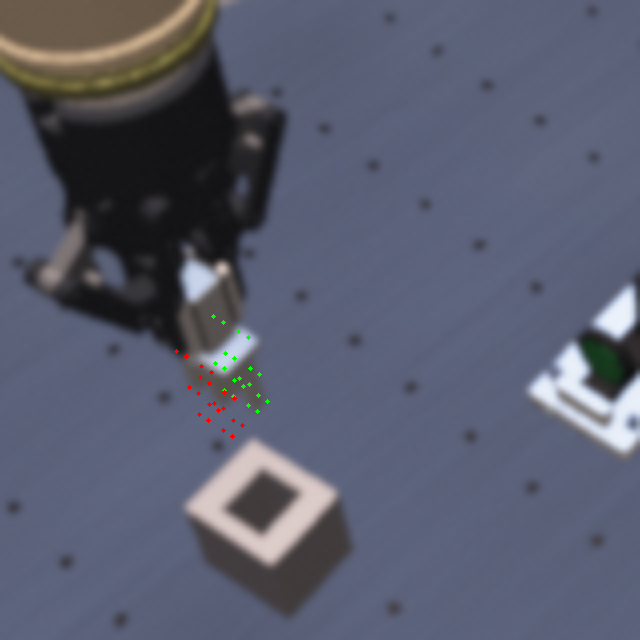

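View pics/s3_ov.png

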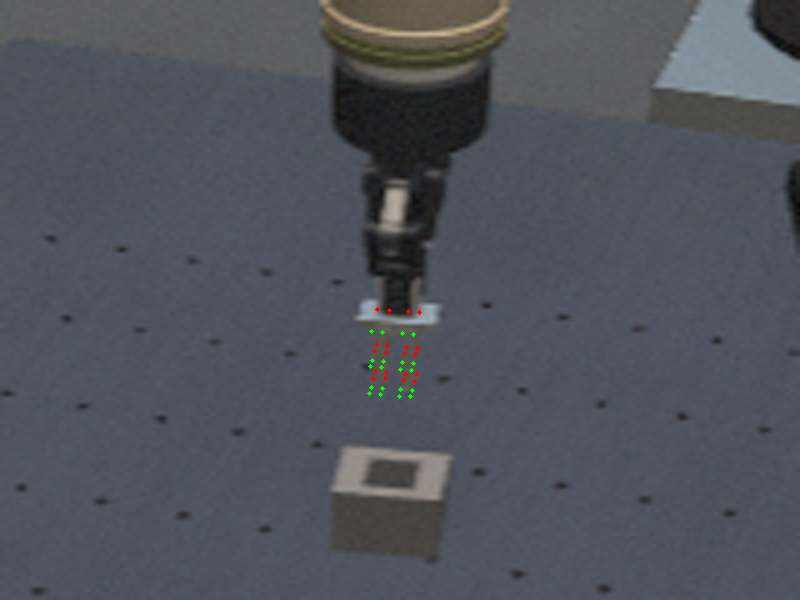

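```bash
python3 -m creep '[[0,0,0,-1,-20,0,255],[0,0,0.05,-1,-40,0,255],[0,0,0,-1,-45,0,255],[0,0,0,-1,-45,0,255],[0,0,0,-2,-45,0,255],[0,0,0,-2,-45,0,255],[0,0,0,-2,-45,0,255],[0,0,0,-2,-38,0,255]]' 80
python3 -m creep '[[0,0,0,0,0,0,255],[0,0,0,0,0,0,255]]'
python3 - <<'E'
from h import *
p,d,pose=shot("wrist","w4");print(pose);
E
```

```text
clock: 5.85
position: [0.4567, 0.0514, 0.2183]
ee_rot: [0.999, 0.051, -0.001, 0.0]
ft_force: [0.8, -0.7, -1.1]
grip_width: 0.197
clock: 6.05
position: [0.4574, 0.0493, 0.2184]
ee_rot: [0.999, 0.051, -0.001, 0.0]
ft_force: [0.2, -0.5, -1.7]
grip_width: 0.2
(array([0.45743145, 0.04933809, 0.21839393]), array([ 9.98684357e-01,  5.12715743e-02, -8.54846131e-04,  2.24606415e-04]))
```

View pics/w4.png

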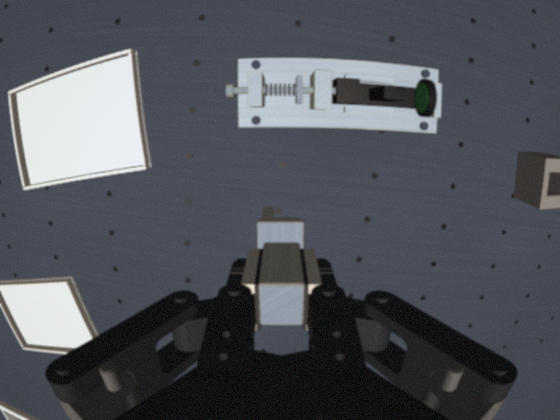

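Run:
```python
import cv2
p=cv2.imread("pics/w4.png")
cv2.imwrite("pics/c7.png",cv2.resize(p[50:140,220:350],None,fx=6,fy=6,interpolation=2))
cv2.imwrite("pics/c8.png",cv2.resize(p[50:140,320:450],None,fx=6,fy=6,interpolation=2))
```

```text
(no output)
```

View pics/c7.png

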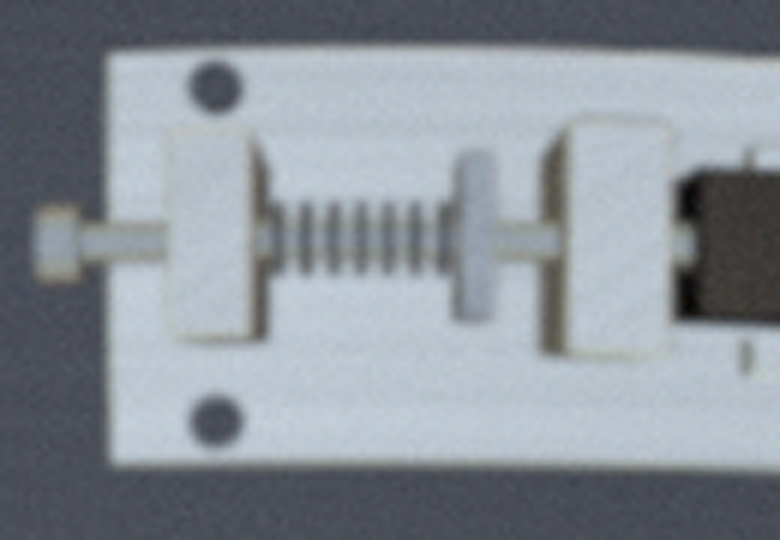

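View pics/c8.png

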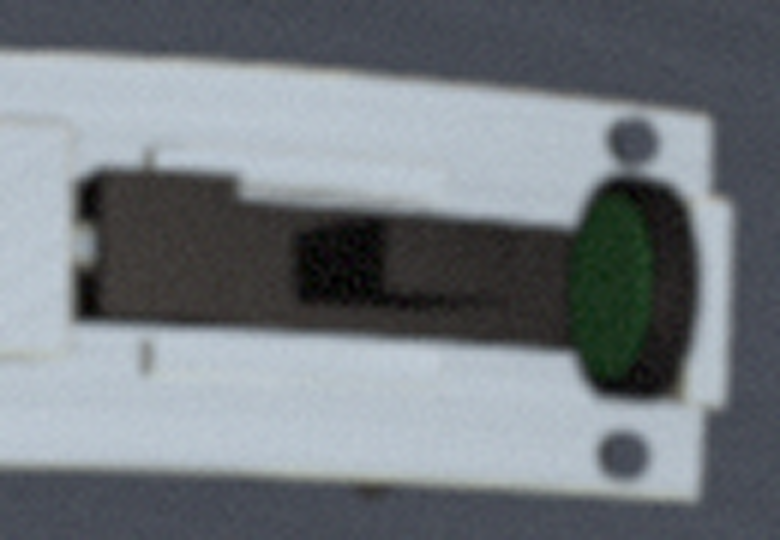

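Run:
```python
from h import *
z=np.load("pics/w4_pose.npz");pose=(z["p"],z["q"])
f=lambda a,h,o=220:onz("wrist",(np.array(a)+.5)/6-.5+[o,50],h,pose)*1000
C=np.r_[f([(107,50),(112,465)],.01),f([(712,112),(698,498)],.01,320)];print(C.round(1))
c=C[:,:2].mean(0);e=(C[0]+C[1]-C[2]-C[3])[:2];x=(C[0]-C[1]+C[2]-C[3])[:2]
print("c",c,"yaw",np.degrees(np.arctan2(-e[0],e[1])),np.degrees(np.arctan2(x[1],x[0])),np.linalg.norm(e)/2,np.linalg.norm(x)/2)
v=e/np.linalg.norm(e);u=np.array([v[1],-v[0]])
def loc(a,h,o=220):
    q=f(a,h,o)[:,:2]-c;return np.c_[q@u,q@v].round(1)
print("innerlug",loc([(570,122),(565,355),(670,125),(668,355)],.058))
print("collar",loc([(497,150),(497,322),(475,150),(475,322)],.058))
print("outerlug",loc([(250,130),(250,338),(170,130),(175,338)],.060))
print("bar",loc([(520,240),(680,245)],.048))
print("tab",loc([(295,235),(385,222),(385,300),(300,305)],.070,320))
print("block",loc([(105,172),(100,322),(240,178)],.058,320))
T=pose[0]*1000;print(T,(T[:2]-c)@u,(T[:2]-c)@v, Rot.from_quat(pose[1]).as_matrix().round(4))
```

```text
[[ 579.4  105.7   10. ]
 [ 509.4   98.2   10. ]
 [ 601.  -103.7   10. ]
 [ 530.9 -110.4   10. ]]
c [555.17413298  -2.52831708] yaw 5.884368578626102 5.7816040664412345 210.1320311502129 70.47188072774765
innerlug [[ 16.2  33.8]
 [-17.4  34.3]
 [ 16.3  19.5]
 [-17.1  19.6]]
collar [[ 11.9  44. ]
 [-12.9  44. ]
 [ 11.8  47.1]
 [-12.9  47.1]]
outerlug [[ 14.5  78.5]
 [-15.2  78.6]
 [ 14.8  89.7]
 [-15.   89.2]]
bar [[-0.4 40. ]
 [-0.5 16.5]]
tab [[  1.  -10.2]
 [  3.7 -23.3]
 [ -7.4 -23.5]
 [ -8.8 -11.1]]
block [[  9.6  14.5]
 [-12.2  15. ]
 [  9.8  -5.2]]
[457.43145023  49.33808529 218.39393415] -91.91025570004359 61.61380222491624 [[ 9.947e-01  1.024e-01 -1.700e-03]
 [ 1.024e-01 -9.947e-01 -5.000e-04]
 [-1.700e-03  4.000e-04 -1.000e+00]]
```

Run:
```python
from h import *
z=np.load("pics/w4_pose.npz");pose=(z["p"],z["q"])
p=cv2.imread("pics/w4.png");cv2.imwrite("pics/c9.png",cv2.resize(p[200:340,220:345],None,fx=5,fy=4.2,interpolation=2))
R=Rot.from_quat(pose[1]).as_matrix()
for zz in (-.0118,): 
  for c in [(-.01,-.009),(-.01,.009),(.01,.009),(.01,-.009)]:
    print(c,proj("wrist",pose[0]+R@np.array([*c,zz]),pose))
for c in [(.02,-.012),(.02,.011)]: print("hilt top",proj("wrist",pose[0]+R@np.array([*c,.0302]),pose))
for c in [(.011,-.012),(.011,-.005)]: print("tip",proj("wrist",pose[0]+R@np.array([*c,.0862]),pose))
```

```text
(-0.01, -0.009) [[259.72890385 324.22191677]]
(-0.01, 0.009) [[304.20506463 324.19875712]]
(0.01, 0.009) [[305.93805443 282.19527885]]
(0.01, -0.009) [[258.08598261 282.21603971]]
hilt top [[257.11116948 220.69608645]]
hilt top [[304.55370159 220.68942938]]
tip [[263.46828142 205.71643092]]
tip [[274.11304634 205.71381162]]
```

View pics/c9.png

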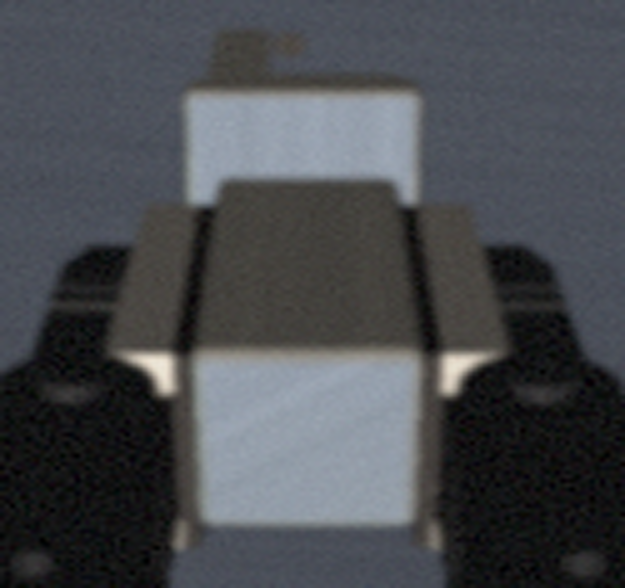

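```bash
python3 -m creep '[[0,0,0,20,7,0,255],[0,0,0,30,10,0,255],[0,0,0,30,10,0,255],[0,0,0,11.6,4,0,255],[0,0,0,0,0,20,255],[0,0,0,0,0,20,255],[0,0,0,0,0,0,255],[0,0,0,0,0,0,255]]' 80
python3 - <<'E'
from h import *
p,d,pose=shot("wrist","w5");print(pose,Rot.from_quat(pose[1]).as_matrix()[:,2]);
cv2.imwrite("pics/c10.png",cv2.resize(p[120:270,190:370],None,fx=4.4,fy=4,interpolation=2))
c=np.array([555.2,-2.5]);a=np.radians(5.83);u=np.array([np.cos(a),np.sin(a)]);v=np.array([-u[1],u[0]])
q=pose[0][:2]*1000-c;print(q@u,q@v)
p,d,_=shot("side","s5");cv2.imwrite("pics/c11.png",cv2.resize(p[120:240,210:310],None,fx=6,fy=5,interpolation=2))
E
```

```text
clock: 6.9
position: [0.552, 0.0266, 0.1794]
ee_rot: [0.999, 0.05, -0.0, 0.0]
ft_force: [0.9, -0.3, -0.5]
grip_width: 0.198
(array([0.55198868, 0.02661419, 0.17940714]), array([ 9.98759079e-01,  4.98002803e-02, -4.68831501e-04,  1.19591144e-04])) [-9.24588091e-04 -2.85581361e-04 -9.99999532e-01]
-0.23736950118448386 29.289800212178392
```

View pics/c10.png

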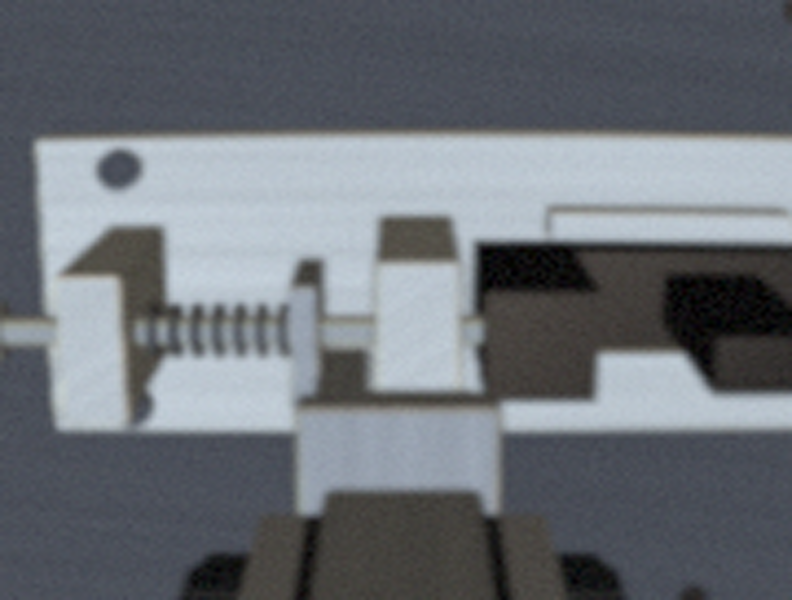

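View pics/c11.png

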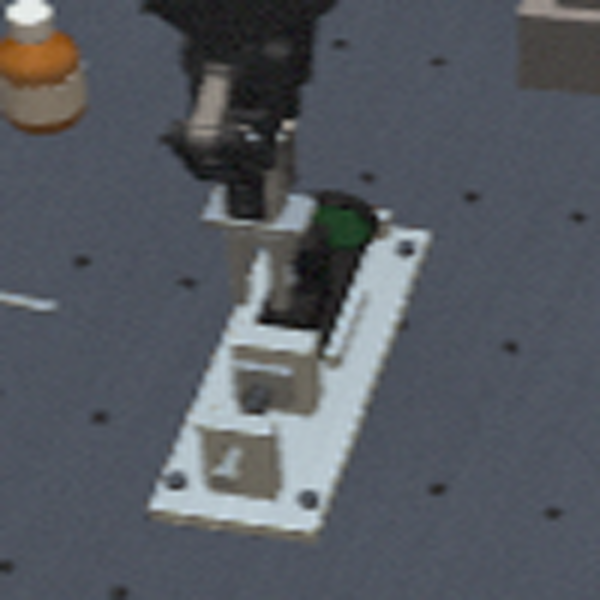

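Run:
```python
from h import *
z=np.load("pics/w5_pose.npz");pose=(z["p"],z["q"])
c=np.array([555.2,-2.5]);a=np.radians(5.83);u=np.array([np.cos(a),np.sin(a)]);v=np.array([-u[1],u[0]])
f=lambda A,h:onz("wrist",(np.array(A)+.5)/[4.4,4]-.5+[190,120],h,pose)*1000
for n,A,h in [("collar",[(320,290),(318,390),(292,285)],.058),("lug",[(376,262),(369,388),(460,262),(462,388)],.058),("bar",[(345,333)],.048)]:
    q=f(A,h)[:,:2]-c;print(n,np.c_[q@u,q@v].round(1))
q=f([(298,406),(500,406)],.1794-.0302)[:,:2]-c;print("hilt edge",np.c_[q@u,q@v].round(1))
R=Rot.from_quat(pose[1]).as_matrix()
for k in [(.011,-.012),(.011,-.005)]: print("tip",(proj("wrist",pose[0]+R@np.array([*k,.0862]),pose)-[190,120])*[4.4,4])
```

```text
collar [[11.1 44. ]
 [-9.  44.7]
 [12.1 48.8]]
lug [[16.5 34.2]
 [-8.6 35.7]
 [16.5 19.8]
 [-8.6 19.2]]
bar [[-0.3 40.2]]
hilt edge [[19.5 41.1]
 [19.5 18.9]]
tip [[323.26092872 342.87745629]]
tip [[370.09712803 342.8668664 ]]
```

```bash
python3 -m creep '[[0,0,0,-0.1,-1.2,0,255],[0,0,0,0,0,10,255],[0,0,0,0,0,10,255],[0,0,0,0,0,8,255],[0,0,0,0,0,5,255],[0,0,0,0,0,0,255]]' 80
python3 -m creep '[[0,0,0,0,0,5,255],[0,0,0,0,0,5,255],[0,0,0,0,0,5,255],[0,0,0,0,0,0,255]]' 80
python3 - <<'E'
from h import *
p,d,pose=shot("wrist","w6");o=get_obs();print(pose,o["ft_force"],o["torque"]);
cv2.imwrite("pics/c12.png",cv2.resize(p[120:270,190:370],None,fx=4.4,fy=4,interpolation=2))
c=np.array([555.2,-2.5]);a=np.radians(5.83);u=np.array([np.cos(a),np.sin(a)]);v=np.array([-u[1],u[0]])
q=pose[0][:2]*1000-c;print(q@u,q@v)
E
```

```text
clock: 7.6
position: [0.5515, 0.0285, 0.1452]
ee_rot: [0.999, 0.05, -0.001, 0.0]
ft_force: [-0.2, 1.2, -1.5]
grip_width: 0.201
clock: 8.0
position: [0.5516, 0.0286, 0.1305]
ee_rot: [0.999, 0.05, -0.001, 0.0]
ft_force: [0.1, -0.0, -0.5]
grip_width: 0.201
(array([0.55164532, 0.02856802, 0.13048969]), array([ 9.98730227e-01,  5.03746992e-02, -5.68087682e-04,  3.38893875e-05])) [ 0.01275072 -0.47650897 -1.20695739] [0.04468382 0.04621382 0.04716417]
-0.3804901956612996 31.268398957652725
```

View pics/c12.png

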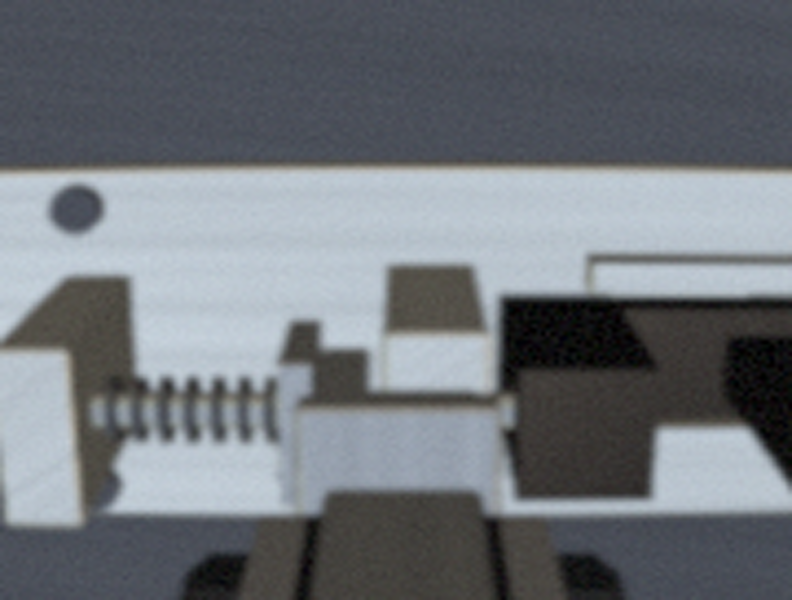

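```bash
python3 -m creep '[[0,0,0,0,0,4,255],[0,0,0,0,-1.5,0,255],[0,0,0,0,-1.5,0,255],[0,0,0,0,-1.5,0,255],[0,0,0,0,-1.5,0,255],[0,0,0,0,0,0,255]]' 80
python3 -m creep '[[0,0,0,0,-1.5,0,255],[0,0,0,0,-1.5,0,255],[0,0,0,0,-1.5,0,255],[0,0,0,0,-1.5,0,255],[0,0,0,0,0,0,255]]' 80
python3 -m creep '[[0,0,0,0,-1,0,255],[0,0,0,0,0,0,255]]' 80
python3 - <<'E'
from h import *
p,d,pose=shot("wrist","w7");o=get_obs();print(pose,o["ft_force"],o["torque"]);
cv2.imwrite("pics/c13.png",cv2.resize(p[120:270,190:370],None,fx=4.4,fy=4,interpolation=2))
c=np.array([555.2,-2.5]);a=np.radians(5.83);u=np.array([np.cos(a),np.sin(a)]);v=np.array([-u[1],u[0]])
q=pose[0][:2]*1000-c;print(q@u,q@v)
E
```

```text
clock: 8.65
position: [0.5513, 0.0345, 0.1272]
ee_rot: [0.999, 0.05, -0.0, 0.0]
ft_force: [0.9, -3.8, -3.5]
grip_width: 0.2
clock: 9.15
position: [0.5507, 0.0407, 0.1273]
ee_rot: [0.999, 0.05, -0.0, 0.0]
ft_force: [0.4, -4.6, -3.8]
grip_width: 0.201
clock: 9.35
position: [0.5507, 0.0415, 0.1273]
ee_rot: [0.999, 0.05, -0.0, 0.0]
ft_force: [-1.4, -4.5, -4.0]
grip_width: 0.199
(array([0.55065901, 0.04153832, 0.12726811]), array([ 9.98728589e-01,  5.04102970e-02, -7.49213677e-05,  5.26388845e-05])) [ 0.39176032 -5.30190086 -3.99729209] [-1.34680394  0.18427227  0.01310806]
-0.044215451486009805 44.2718025032946
```

View pics/c13.png

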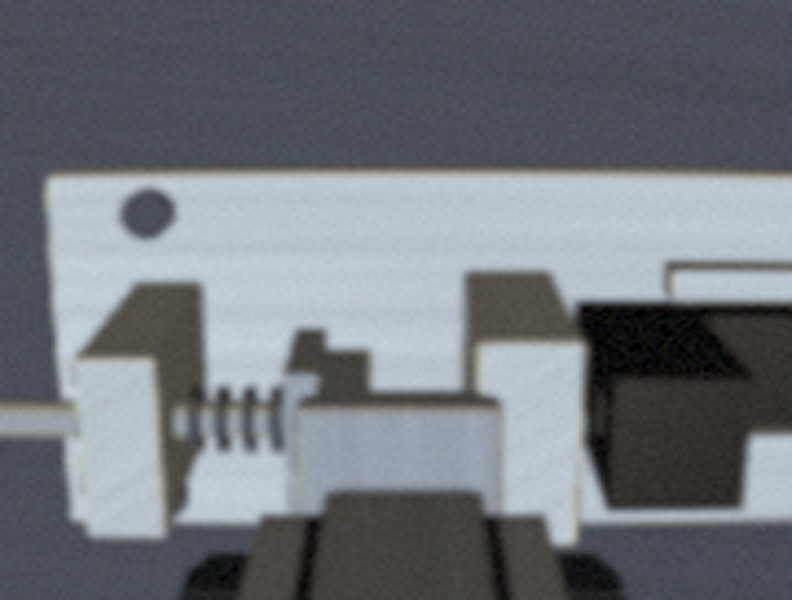

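```bash
python3 -m creep '[[0,0,0,0,-1,0,255],[0,0,0,0,0,0,255]]' 80
python3 -m creep '[[0,0,0,0,-1,0,255],[0,0,0,0,0,0,255]]' 80
python3 -m creep '[[0,0,0,0,-0.5,0,255],[0,0,0,0,0,0,255]]' 80
python3 -c "
from h import *
o=get_obs();c=np.array([555.2,-2.5]);a=np.radians(5.83);u=np.array([np.cos(a),np.sin(a)]);v=np.array([-u[1],u[0]])
q=o['position'][:2]*1000-c;print(q@u,q@v,o['ft_force'],o['torque'])"
```

```text
clock: 9.6
position: [0.5506, 0.0425, 0.1273]
ee_rot: [0.999, 0.05, -0.0, 0.0]
ft_force: [0.2, -4.7, -4.0]
grip_width: 0.201
clock: 9.8
position: [0.5505, 0.0434, 0.1273]
ee_rot: [0.999, 0.05, -0.0, 0.0]
ft_force: [-0.7, -5.1, -4.8]
grip_width: 0.197
clock: 10.0
position: [0.5504, 0.0439, 0.1272]
ee_rot: [0.999, 0.05, -0.0, 0.0]
ft_force: [-0.6, -5.0, -3.8]
grip_width: 0.198
-0.06778096509011444 46.60169229233302 [-0.58380672 -5.01817773 -3.78584631] [-1.44426016  0.13788553  0.02517589]
```

```bash
python3 -m creep '[[0,0,0,0,-0.5,0,255],[0,0,0,0,0,0,255]]' 80
python3 -m creep '[[0,0,0,0,-0.4,0,255],[0,0,0,0,0,0,255]]' 80
python3 - <<'E'
from h import *
p,d,pose=shot("wrist","w8")
cv2.imwrite("pics/c14.png",cv2.resize(p[120:270,190:370],None,fx=4.4,fy=4,interpolation=2))
o=get_obs();c=np.array([555.2,-2.5]);a=np.radians(5.83);u=np.array([np.cos(a),np.sin(a)]);v=np.array([-u[1],u[0]])
q=o['position'][:2]*1000-c;print(q@u,q@v,o['ft_force'],o['torque'])
E
```

```text
clock: 10.2
position: [0.5504, 0.0443, 0.1273]
ee_rot: [0.999, 0.05, -0.0, 0.0]
ft_force: [-0.1, -5.3, -3.8]
grip_width: 0.199
clock: 10.4
position: [0.5503, 0.0447, 0.1273]
ee_rot: [0.999, 0.05, -0.0, 0.0]
ft_force: [-0.2, -5.1, -4.7]
grip_width: 0.204
-0.04493622353241822 47.397212928729026 [-0.0137852  -4.8430939  -3.26674757] [-1.50304241  0.21089394  0.02443791]
```

View pics/c14.png

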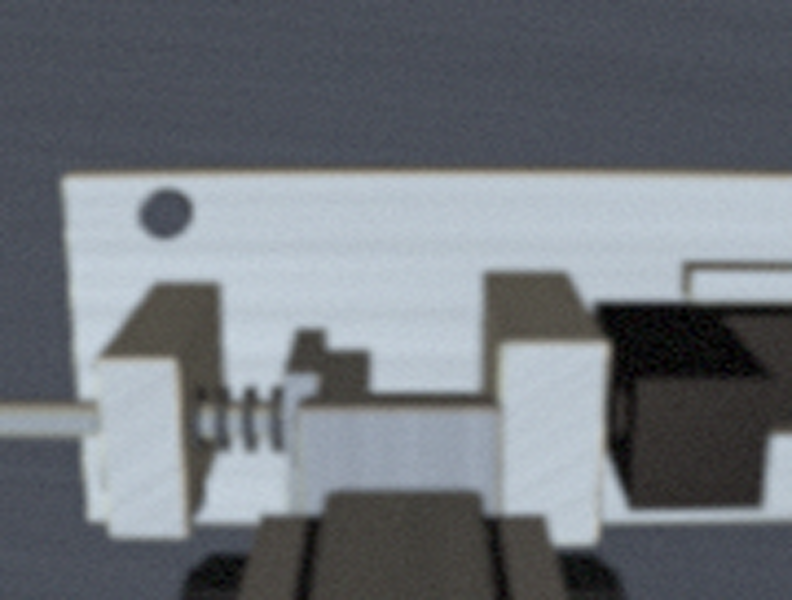

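```bash
python3 -m creep '[[0,0,0,0,-0.4,0,255],[0,0,0,0,0,0,255]]' 80
python3 -m creep '[[0,0,0,0,-0.4,0,255],[0,0,0,0,0,0,255]]' 80
```

```text
clock: 10.65
position: [0.5503, 0.0448, 0.1273]
ee_rot: [0.999, 0.05, -0.0, 0.0]
ft_force: [-0.0, -4.5, -3.4]
grip_width: 0.2
clock: 10.85
position: [0.5503, 0.0448, 0.1273]
ee_rot: [0.999, 0.05, -0.0, 0.0]
ft_force: [-2.3, -7.1, -4.5]
grip_width: 0.2
```

```bash
python3 -m creep '[[0,0,0,0,1.1,0,255],[0,0,0,0,0,0,255],[0,0,0,0,0,3,255],[0,0,0,0,0,3,255],[0,0,0,0,0,0,255]]' 80
python3 -m creep '[[0,0,0,0,0,4,255],[0,0,0,0,0,4,255],[0,0,0,0,0,0,255]]' 80
python3 -m creep '[[0,0,0,0,0,4,255],[0,0,0,0,0,4,255],[0,0,0,0,0,0,255]]' 80
```

```text
clock: 11.35
position: [0.5514, 0.0445, 0.122]
ee_rot: [0.999, 0.05, 0.001, -0.0]
ft_force: [1.5, -5.3, -1.7]
grip_width: 0.198
clock: 11.65
position: [0.5515, 0.0446, 0.1139]
ee_rot: [0.999, 0.05, 0.001, -0.0]
ft_force: [2.8, -5.6, -4.5]
grip_width: 0.197
clock: 11.95
position: [0.5515, 0.0446, 0.1059]
ee_rot: [0.999, 0.05, 0.001, -0.0]
ft_force: [2.6, -5.3, -3.1]
grip_width: 0.2
```

```bash
python3 -m creep '[[0,0,0,0,0,4,255],[0,0,0,0,0,3,255],[0,0,0,0,0,0,255]]' 80
python3 -m creep '[[0,0,0,0,0,1,255],[0,0,0,0,0,0.5,255],[0,0,0,0,0,0,255]]' 80
python3 -m creep '[[0,0,0,0,0,0.5,255],[0,0,0,0,0,0.5,255],[0,0,0,0,0,0,255]]' 80
```

```text
clock: 12.25
position: [0.5516, 0.0446, 0.099]
ee_rot: [0.999, 0.05, 0.001, -0.0]
ft_force: [1.8, -4.8, -3.2]
grip_width: 0.202
clock: 12.55
position: [0.5517, 0.0446, 0.0979]
ee_rot: [0.999, 0.05, 0.001, -0.0]
ft_force: [0.8, -4.6, 0.1]
grip_width: 0.202
clock: 12.85
position: [0.5517, 0.0446, 0.0969]
ee_rot: [0.999, 0.05, 0.001, -0.0]
ft_force: [0.5, -5.2, 1.1]
grip_width: 0.207
```

```bash
python3 -m creep '[[0,0,0,0,0,0.5,255],[0,0,0,0,0,0,255]]' 80
python3 -m creep '[[0,0,0,0,0,0.5,255],[0,0,0,0,0,0,255]]' 80
```

```text
clock: 13.05
position: [0.5517, 0.0446, 0.0965]
ee_rot: [0.999, 0.05, 0.002, -0.0]
ft_force: [0.9, -5.8, 1.2]
grip_width: 0.198
clock: 13.25
position: [0.5518, 0.0446, 0.0962]
ee_rot: [0.999, 0.05, 0.002, -0.0]
ft_force: [1.0, -5.6, 3.7]
grip_width: 0.202
```

```bash
python3 -m creep '[[0,0,0,0,0,0.6,255],[0,0,0,0,0,0,255]]' 80
python3 -m creep '[[0,0,0,0,0,0.6,255],[0,0,0,0,0,0,255]]' 80
python3 - <<'E'
from h import *
p,d,pose=shot("wrist","w9")
cv2.imwrite("pics/c15.png",cv2.resize(p[120:340,170:390],None,fx=3.6,fy=2.7,interpolation=2))
p,d,pose=shot("side","s9")
cv2.imwrite("pics/c16.png",cv2.resize(p[120:240,210:310],None,fx=6,fy=5,interpolation=2))
E
```

```text
clock: 13.45
position: [0.5519, 0.0446, 0.0962]
ee_rot: [0.999, 0.05, 0.002, -0.0]
ft_force: [-1.9, -5.6, 9.0]
grip_width: 0.197
clock: 13.65
position: [0.552, 0.0446, 0.0961]
ee_rot: [0.999, 0.05, 0.002, -0.0]
ft_force: [-4.9, -5.8, 15.0]
grip_width: 0.202
```

View pics/c15.png

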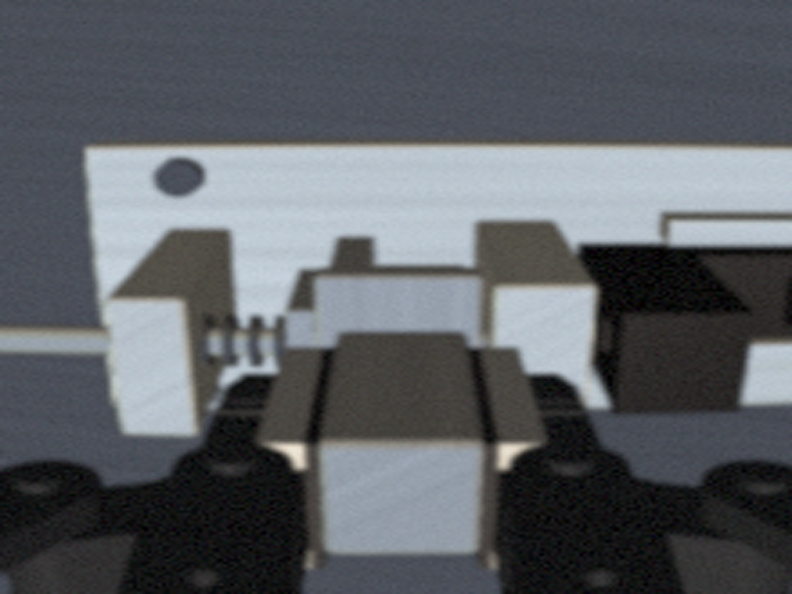

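View pics/c16.png

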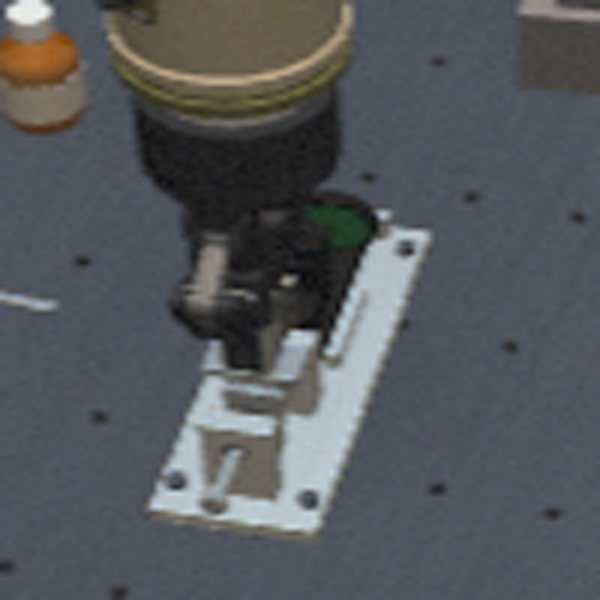

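```bash
python3 -m creep '[[0,0,0,0,0,-1.2,255],[0,0,0,0,0.5,0,255],[0,0,0,0,0.5,0,255],[0,0,0,0,0.5,0,255],[0,0,0,0,0,0,255]]' 80
python3 -m creep '[[0,0,0,0,0.4,0,255],[0,0,0,0,0,0,255]]' 40
python3 -c "
from h import *
o=get_obs();c=np.array([555.2,-2.5]);a=np.radians(5.83);u=np.array([np.cos(a),np.sin(a)]);v=np.array([-u[1],u[0]])
q=o['position'][:2]*1000-c;print(q@u,q@v,o['ft_force'],o['torque'])"
```

```text
clock: 14.25
position: [0.5518, 0.0439, 0.0962]
ee_rot: [0.999, 0.051, 0.002, -0.001]
ft_force: [-0.2, -2.6, 6.5]
grip_width: 0.197
clock: 14.45
position: [0.5519, 0.0436, 0.0962]
ee_rot: [0.999, 0.051, 0.002, -0.001]
ft_force: [-0.3, -2.9, 7.5]
grip_width: 0.201
1.362993282125598 46.22113868444064 [-0.2856935  -2.88022343  7.48942033] [-0.51748693 -0.0310179   0.0067953 ]
```

```bash
python3 -m creep '[[0,0,0,0,0.5,0,255],[0,0,0,0,0,0,255]]' 20
python3 -m creep '[[0,0,0,0,0.4,0,255],[0,0,0,0,0,0,255]]' 20
python3 -m creep '[[0,0,0,0,0,0,200],[0,0,0,0,0,0,170],[0,0,0,0,0,0,140],[0,0,0,0,0,0,140],[0,0,0,0,0,0,140]]' 20
python3 - <<'E'
from h import *
p,d,pose=shot("wrist","w10");print(get_obs()["ft_force"])
cv2.imwrite("pics/c17.png",cv2.resize(p[120:340,170:390],None,fx=3.6,fy=2.7,interpolation=2))
E
```

```text
clock: 14.65
position: [0.5519, 0.0431, 0.0962]
ee_rot: [0.999, 0.051, 0.002, -0.001]
ft_force: [-0.4, -2.8, 6.1]
grip_width: 0.202
clock: 14.85
position: [0.552, 0.0427, 0.0962]
ee_rot: [0.999, 0.051, 0.002, -0.001]
ft_force: [-0.3, -2.0, 6.1]
grip_width: 0.202
clock: 15.35
position: [0.5506, 0.0421, 0.0947]
ee_rot: [0.999, 0.051, -0.0, -0.0]
ft_force: [0.6, -0.3, -0.3]
grip_width: 0.447
[-0.15584003 -0.06214164  0.1573606 ]
```

View pics/c17.png

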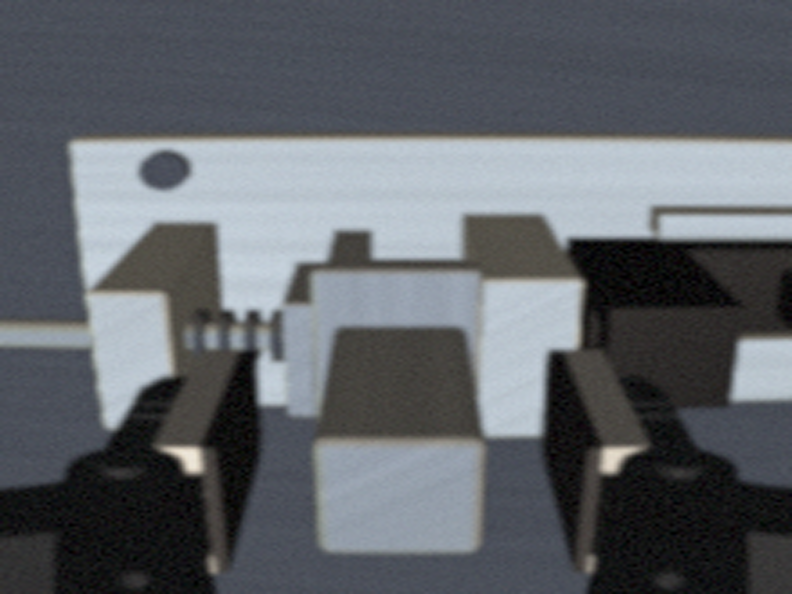

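```bash
python3 -m creep '[[0,0,0,0,0,-10,140],[0,0,0,0,0,-25,140],[0,0,0,0,0,-35,140],[0,0,0,0,0,-30,140],[0,0,-0.14,0,0,0,0],[0,0,-0.14,0,0,0,0],[0,0,-0.14,0,0,0,0],[0,0,-0.14,0,0,0,0]]' 
python3 -m creep '[[0,0,-0.14,0,0,0,0],[0,0,-0.14,0,0,0,0],[0,0,-0.14,0,0,0,0],[0,0,-0.14,0,0,0,0],[0,0,-0.14,0,0,0,0],[0,0,-0.14,0,0,0,0],[0,0,-0.14,0,0,0,0],[0,0,-0.03,0,0,0,0]]' 
python3 -m creep '[[0,0,0,-35,0,0,0],[0,0,0,-40,0,0,0],[0,0,0,-30,0,0,0],[0,0,0,0,0,0,0],[0,0,0,0,0,0,0]]'
python3 - <<'E'
from h import *
p,d,pose=shot("wrist","w11");o=get_obs();print(pose,o["joint_pos"].round(2));
c=np.array([555.2,-2.5]);a=np.radians(5.83);u=np.array([np.cos(a),np.sin(a)]);v=np.array([-u[1],u[0]])
q=pose[0][:2]*1000-c;R=Rot.from_quat(pose[1]).as_matrix();print(q@u,q@v,R.round(4),np.degrees(np.arctan2(R[1,0],R[0,0])))
E
```

```text
clock: 16.2
position: [0.5508, 0.0419, 0.1957]
ee_rot: [0.945, 0.327, 0.0, 0.0]
ft_force: [-0.0, -0.7, 0.4]
grip_width: 1.001
clock: 17.0
position: [0.5508, 0.0418, 0.1955]
ee_rot: [0.67, 0.743, 0.0, 0.0]
ft_force: [0.2, -0.3, -1.0]
grip_width: 0.999
clock: 17.5
position: [0.5612, -0.063, 0.1951]
ee_rot: [0.672, 0.74, 0.0, 0.0]
ft_force: [0.7, 0.5, -1.0]
grip_width: 1.006
(array([ 0.56121007, -0.06303555,  0.19514334]), array([6.72267422e-01, 7.40308372e-01, 1.63401715e-04, 3.53111321e-05])) [ 0.16  0.25 -0.15  1.7   0.04  1.2   0.1 ]
-0.17004442318542345 -60.83292615207257 [[-9.610e-02  9.954e-01  3.000e-04]
 [ 9.954e-01  9.610e-02  2.000e-04]
 [ 2.000e-04  3.000e-04 -1.000e+00]] 95.5153846178135
```

View pics/w11.png

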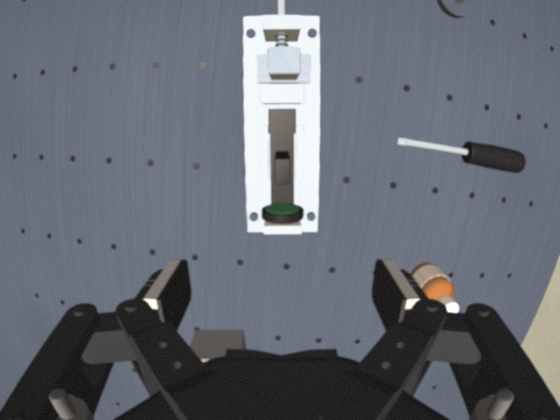

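Run:
```python
from h import *
p=cv2.imread("pics/w11.png");p=cv2.convertScaleAbs(p,alpha=1.8)
cv2.imwrite("pics/c18.png",cv2.resize(p[90:240,235:330],None,fx=6,fy=4,interpolation=2))
```

```text
(no output)
```

View pics/c18.png

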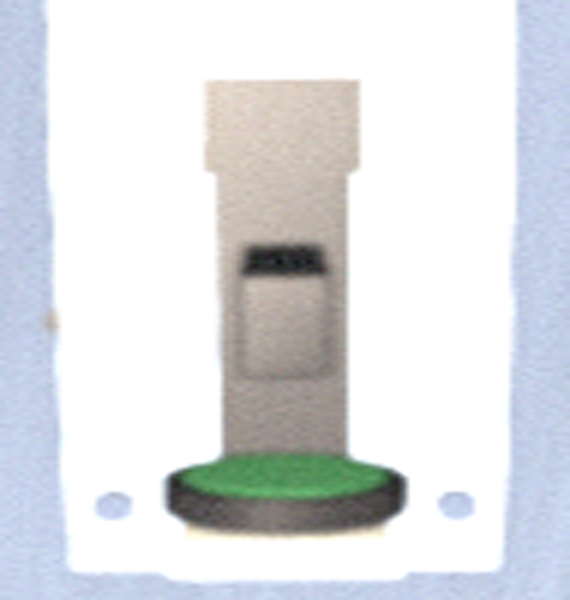

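Run:
```python
from h import *
z=np.load("pics/w11_pose.npz");pose=(z["p"],z["q"])
c=np.array([555.2,-2.5]);a=np.radians(5.83);u=np.array([np.cos(a),np.sin(a)]);v=np.array([-u[1],u[0]])
def w(A,h):
    X=onz("wrist",(np.array(A)+.5)/[6,4]-.5+[235,90],h,pose)*1000;q=X[:,:2]-c;print(h,np.c_[q@u,q@v].round(1).tolist());return X
X=w([(240,277),(329,277),(330,378),(243,377)],.070);m=X.mean(0)
w([(205,78),(358,78),(360,170),(205,170)],.058)
d=m-pose[0]*1000;R=Rot.from_quat(pose[1]).as_matrix();print(m,"tool shift",(R.T@d).round(1))
```

```text
0.07 [[-5.8, -23.0], [5.3, -23.0], [5.5, -42.6], [-5.7, -42.3]]
0.058 [[-10.3, 14.7], [9.5, 14.6], [9.7, -3.5], [-10.5, -3.4]]
[558.35259406 -35.07009383  70.        ] tool shift [ 28.1  -0.2 125.1]
```

```bash
python3 -m creep '[[0,0,-0.005,28,-0.2,0,0],[0,0,0,0,0,30,0],[0,0,0,0,0,35,0],[0,0,0,0,0,35,0],[0,0,0,0,0,20,0],[0,0,0,0,0,9,0],[0,0,0,0,0,0,0],[0,0,0,0,0,0,0]]' 40
python3 - <<'E'
from h import *
p,d,pose=shot("wrist","w12");o=get_obs();print(pose,o["ft_force"]);
E
```

```text
clock: 18.35
position: [0.559, -0.0342, 0.067]
ee_rot: [0.669, 0.743, 0.001, 0.001]
ft_force: [0.3, -0.3, 0.1]
grip_width: 1.003
(array([ 0.5589936 , -0.03417095,  0.06704433]), array([6.68847007e-01, 7.43399601e-01, 6.32120505e-04, 5.60988733e-04])) [0.82335557 0.42807636 0.05551658]
```

View pics/w12.png

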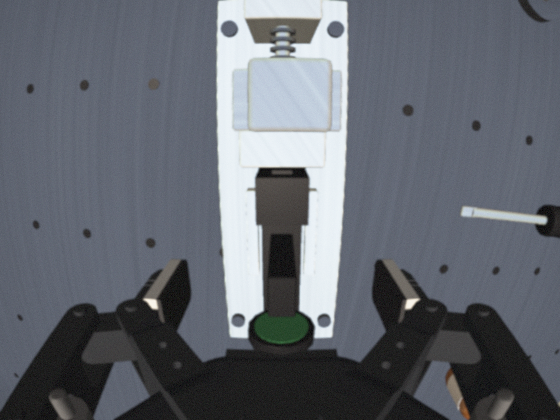

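```bash
python3 -m creep '[[0,0,0,-0.8,-0.7,0,0],[0,0,0,0,0,0,120],[0,0,0,0,0,0,160],[0,0,0,0,0,0,190],[0,0,0,0,0,0,255],[0,0,0,0,0,0,255],[0,0,0,0,0,0,255],[0,0,0,0,0,0,255]]' 40
python3 -m creep '[[0,0,0,0,0,0,255],[0,0,0,0,0,0,255],[0,0,0,0,0,0,255],[0,0,0,0,0,0,255]]' 40
python3 - <<'E'
from h import *
p,d,pose=shot("wrist","w13");cv2.imwrite("pics/c19.png",cv2.resize(p[0:340,200:370],None,fx=3.6,fy=1.76,interpolation=2))
E
```

```text
clock: 19.2
position: [0.5574, -0.0356, 0.0656]
ee_rot: [0.669, 0.743, -0.0, -0.0]
ft_force: [-0.3, 0.1, -1.7]
grip_width: 0.133
clock: 19.6
position: [0.5576, -0.0357, 0.0658]
ee_rot: [0.669, 0.743, 0.0, 0.0]
ft_force: [0.7, -0.4, -1.2]
grip_width: 0.134
```

View pics/c19.png

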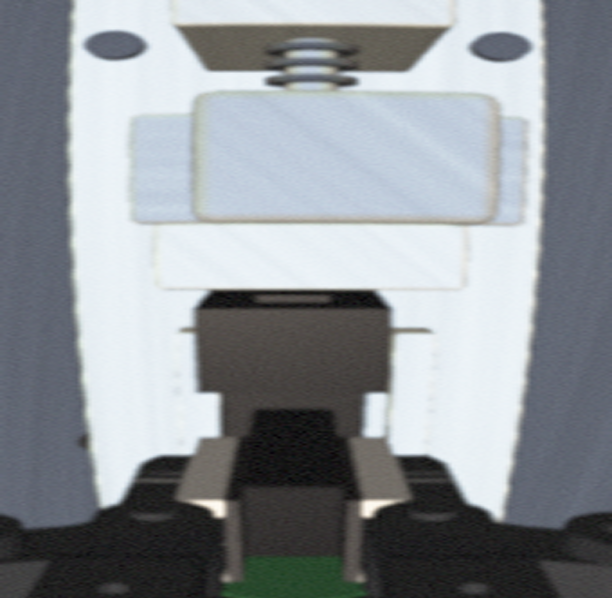

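```bash
python3 -m creep '[[0,0,0,0,0,-2,255],[0,0,0,0,0,-3,255],[0,0,0,0,0,0,255]]' 40
python3 -m creep '[[0,0,0,0,0,-4,255],[0,0,0,0,0,-5,255],[0,0,0,0,0,0,255]]' 40
```

```text
clock: 19.95
position: [0.558, -0.0356, 0.0714]
ee_rot: [0.669, 0.743, 0.0, 0.0]
ft_force: [0.6, -0.5, -2.2]
grip_width: 0.131
clock: 20.25
position: [0.5581, -0.0357, 0.0808]
ee_rot: [0.669, 0.743, 0.0, 0.001]
ft_force: [-0.7, 0.8, -1.0]
grip_width: 0.128
```

```bash
python3 -m creep '[[0,0,0,0,0,-10,255],[0,0,0,0,0,-20,255],[0,0,0,0,0,-30,255],[0,0,0,0,0,-35,255],[0,0,0,0,0,-30,255],[0,0,0,0,0,-14,255],[0,0,0,0,0,0,255]]' 40
python3 - <<'E'
from h import *
p,d,pose=shot("wrist","w14");print(pose[0]);cv2.imwrite("pics/c20.png",p)
E
python3 -m creep '[[0,0,0,15,-1,0,255],[0,0,0,30,-2,0,255],[0,0,0,35,-3,0,255],[0,0,0,35,-3,0,255],[0,0,0,35,-3,0,255],[0,0,0,35,-3,0,255],[0,0,0,25,-2,0,255],[0,0,0,10,-1,0,255]]' 40
python3 -m creep '[[0,0,-0.05,0,0,0,255],[0,0,-0.05,0,0,0,255],[0,0,0,0,0,0,255]]' 40
python3 - <<'E'
from h import *
p,d,pose=shot("wrist","w15");print(pose);
p,d,_=shot("side","s15")
p,d,_=shot("scene","n15")
E
```

```text
clock: 20.95
position: [0.5585, -0.0357, 0.2209]
ee_rot: [0.669, 0.743, 0.001, 0.001]
ft_force: [0.6, -0.4, -1.6]
grip_width: 0.131
[ 0.55850094 -0.03565943  0.22085977]
clock: 21.8
position: [0.5144, 0.1852, 0.2171]
ee_rot: [0.667, 0.745, -0.001, -0.001]
ft_force: [-0.3, -0.1, -1.4]
grip_width: 0.133
clock: 22.1
position: [0.5161, 0.181, 0.2176]
ee_rot: [0.631, 0.776, -0.001, -0.0]
ft_force: [0.2, -0.1, -1.5]
grip_width: 0.131
(array([0.51607008, 0.18096981, 0.21758021]), array([ 6.30802712e-01,  7.75942646e-01, -8.51896628e-04, -4.71827478e-04]))
```

View pics/w15.png

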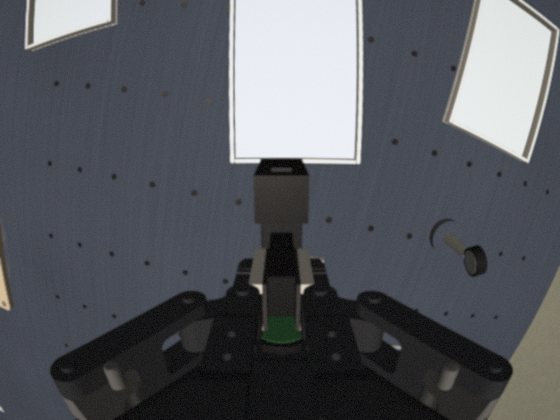

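View pics/s15.png

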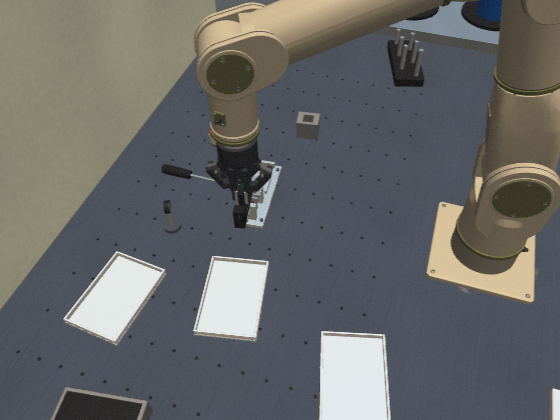

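View pics/w14.png

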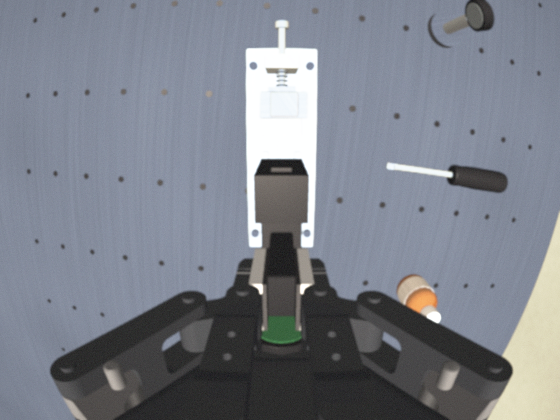

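Run:
```python
from h import *
z=np.load("pics/w15_pose.npz");pose=(z["p"],z["q"])
X=onz("wrist",[(231,163),(360,162)],.018,pose)*1000;print(X.round(1))
e=X[1]-X[0];L=np.linalg.norm(e);u=e/L;v=np.array([-u[1],u[0],0]);c=X.mean(0)+95*v
print(L,"yaw",np.degrees(np.arctan2(u[1],u[0])),"centre",c)
R=Rot.from_quat(pose[1]).as_matrix();t=c+5*v;print("tool shift",(R.T@(t-pose[0]*1000)).round(1), "heading",np.degrees(np.arctan2(R[1,0],R[0,0])))
```

```text
[[461.2 193.4  18. ]
 [587.3 221.3  18. ]]
129.19244244905457 yaw 12.4562802514981 centre [503.7778106  300.11069875  18.        ]
tool shift [124.2  12.6 199.5] heading 101.78123462715038
```

```bash
python3 -m creep '[[0,0,0,20,2,0,255],[0,0,0,35,4,0,255],[0,0,0,35,4,0,255],[0,0,0,22,2,0,255],[0,0,0,10,1,0,255],[0,0,0,0,0,0,255],[0,0,0,0,0,0,255]]' 40
python3 -m creep '[[0,0,0,0,0,20,255],[0,0,0,0,0,30,255],[0,0,0,0,0,30,255],[0,0,0,0,0,30,255],[0,0,0,0,0,25,255],[0,0,0,0,0,10,255],[0,0,0,0,0,0,255],[0,0,0,0,0,0,255]]' 40
python3 - <<'E'
from h import *
p,d,pose=shot("wrist","w16");print(pose)
p,d,_=shot("side","s16")
cv2.imwrite("pics/c21.png",cv2.resize(p[150:360,140:320],None,fx=4,fy=2.8,interpolation=2))
E
```

```text
clock: 22.95
position: [0.5051, 0.3018, 0.2186]
ee_rot: [0.632, 0.775, -0.0, 0.0]
ft_force: [-0.6, -0.1, -1.9]
grip_width: 0.134
clock: 23.75
position: [0.5054, 0.3031, 0.0751]
ee_rot: [0.631, 0.775, 0.001, 0.0]
ft_force: [0.4, 0.9, -0.1]
grip_width: 0.137
(array([0.50544447, 0.30310472, 0.07510267]), array([6.31432759e-01, 7.75430214e-01, 7.04101764e-04, 3.97824496e-04]))
```

View pics/w16.png

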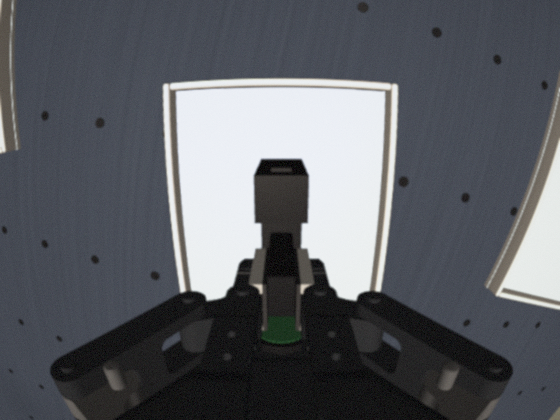

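View pics/c21.png

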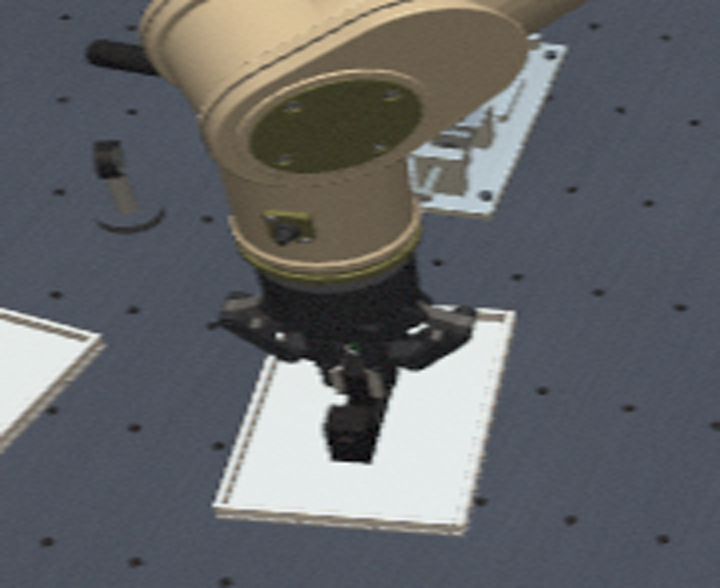

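```bash
python3 -m creep '[[0,0,0,0,0,5,255],[0,0,0,0,0,4,255],[0,0,0,0,0,2,255],[0,0,0,0,0,1,255],[0,0,0,0,0,0,255]]' 40
python3 -m creep '[[0,0,0,0,0,0.8,255],[0,0,0,0,0,0.8,255],[0,0,0,0,0,0,255]]' 40
python3 -m creep '[[0,0,0,0,0,0.8,255],[0,0,0,0,0,0,255]]' 40
```

```text
clock: 24.35
position: [0.5044, 0.3033, 0.0616]
ee_rot: [0.631, 0.776, -0.0, -0.0]
ft_force: [-0.0, -0.6, -1.5]
grip_width: 0.136
clock: 24.65
position: [0.5045, 0.3033, 0.0601]
ee_rot: [0.631, 0.776, -0.0, 0.0]
ft_force: [-0.2, 0.6, -2.0]
grip_width: 0.132
clock: 24.85
position: [0.5047, 0.3034, 0.0596]
ee_rot: [0.631, 0.776, 0.0, 0.0]
ft_force: [-0.6, -0.4, 1.1]
grip_width: 0.129
```

```bash
python3 -m creep '[[0,0,0,0,0,0.5,255],[0,0,0,0,0,0,255]]' 20
python3 -m creep '[[0,0,0,0,0,-0.5,255],[0,0,0,0,0,0,225],[0,0,0,0,0,0,200],[0,0,0,0,0,0,160],[0,0,0,0,0,0,130],[0,0,0,0,0,0,130]]' 20
python3 - <<'E'
from h import *
p,d,pose=shot("wrist","w17");print(get_obs()["ft_force"])
E
```

```text
clock: 25.05
position: [0.5047, 0.3034, 0.0596]
ee_rot: [0.631, 0.776, 0.0, 0.0]
ft_force: [-2.2, -2.2, 5.8]
grip_width: 0.138
clock: 25.65
position: [0.5045, 0.3034, 0.0593]
ee_rot: [0.631, 0.776, -0.0, -0.0]
ft_force: [-0.9, -0.4, 0.3]
grip_width: 0.488
[0.42899721 0.80224824 0.49875975]
```

View pics/w17.png

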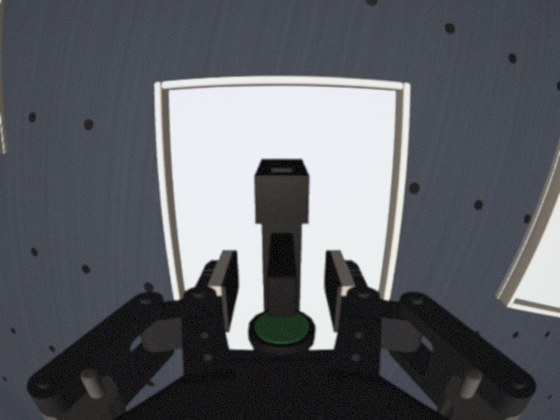

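Released and upright. Retreat straight up, then clear sideways for a final check.

```bash
python3 -m creep '[[0,0,0,0,0,-8,130],[0,0,0,0,0,-20,130],[0,0,0,0,0,-35,130],[0,0,0,0,0,-40,130],[0,0,0,0,0,-40,130],[0,0,0,0,0,-20,130],[0,0,0,0,0,0,130]]'
python3 -m creep '[[0,0,0,-20,-15,0,130],[0,0,0,-30,-30,0,130],[0,0,0,-30,-30,0,130],[0,0,0,-30,-20,0,130],[0,0,0,0,0,0,130],[0,0,0,0,0,0,130]]'
python3 - <<'E'
from h import *
p,d,pose=shot("wrist","w18");print(pose[0])
p,d,_=shot("side","s18");p,d,_=shot("scene","n18")
E
```

```text
clock: 26.4
position: [0.5057, 0.3044, 0.2268]
ee_rot: [0.631, 0.776, 0.003, 0.001]
ft_force: [0.8, 0.5, -0.4]
grip_width: 0.487
clock: 27.0
position: [0.4338, 0.1758, 0.2225]
ee_rot: [0.632, 0.775, 0.0, 0.0]
ft_force: [0.7, -0.3, 0.3]
grip_width: 0.489
[0.43377384 0.17578999 0.22245748]
```

View pics/s18.png

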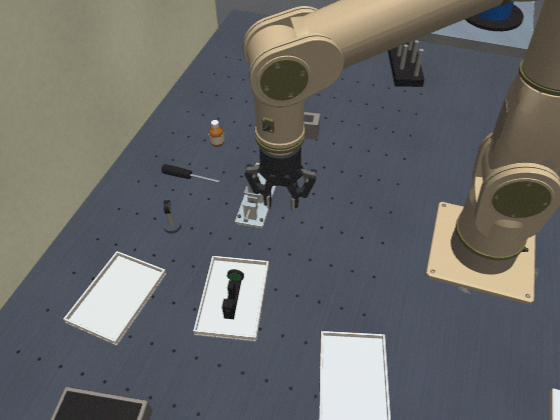

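View pics/w18.png

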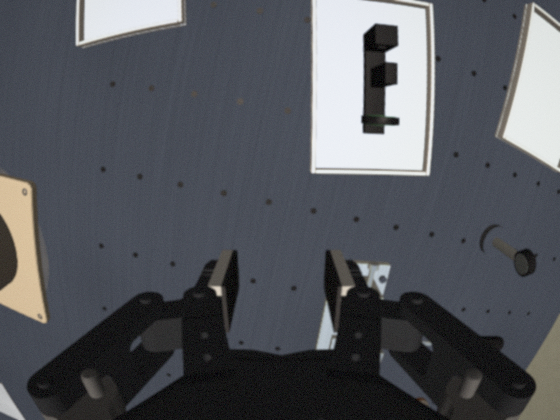

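View pics/n18.png

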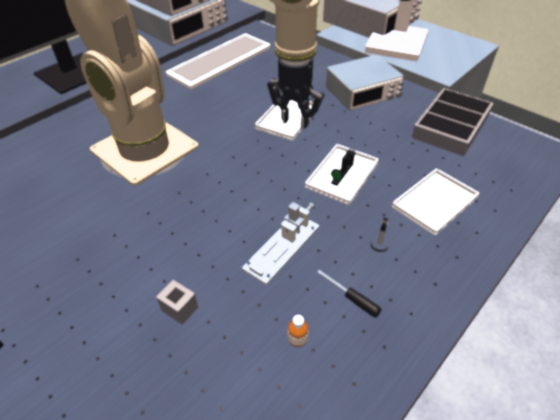

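Run:
```python
from h import *
p=cv2.imread("pics/n18.png");cv2.imwrite("pics/c22.png",cv2.resize(p[190:290,230:340],None,fx=6,fy=6,interpolation=2))
```

```text
(no output)
```

View pics/c22.png

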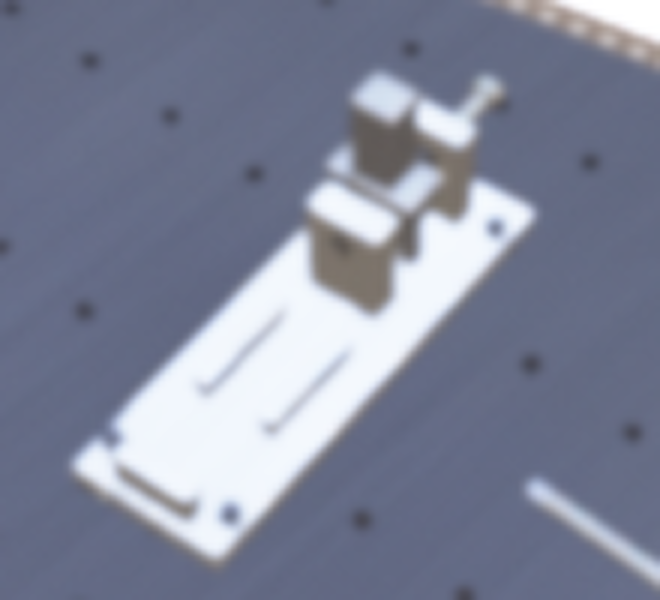

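The fork stands upright with its hilt level just above the lug, and the bar is held back.

```bash
python3 -c "
from workcell import *
print(hand_in())"
```

```text
the job is handed in; nothing more can be done
None
```

The job is done and handed in at about 27 s of the 72 s allowed.

- **Fork:** I took it from its rack and straddled the bar between lug and collar. I pushed the collar at about 5 N until it met the stop, where the force rose to about 7 N and the arm stopped moving. Then I lowered the fork until its tips touched the base plate, about 15 N at most, and let go. It stands wedged upright.
- **Carrier:** It lifted straight out with no measurable resistance. I set it upright in the middle of the tray at about (0.504, 0.30) m, the one with the smallest y of the three look-alikes.
- **Last checks:** The final side, scene and wrist pictures show the fork standing, the carrier upright in the tray, and the lens post, bottle and screwdriver where they were. The gripper was touching nothing.

**Disagreements:**
- The side and scene cameras differed by about 4 mm on the rack, so I used the wrist camera for the rack, mount and tray positions.
- The stop came about 0.5 mm later than I had worked out.
- When the gripper let go of the fork, the tool settled by 1 to 2 mm. The fork stayed in place.

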